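# Eject a punched pineapple ring from its die into the serving tray

### The arm

A 6-joint arm with a two-finger parallel gripper is mounted at the origin on a cart in front of the work surface, level with it; the furniture and walls round the work are solid. World frame = base frame: x ahead of the robot, y to its left, z up, the work surface at z = 0. Lengths are in m, angles in rad, forces in N, time in s.
With the tool pointing down it reaches from about 0.35 to 0.975 m from the base axis. Payload 4.9 kg.
Tool frame: the origin (TCP) lies on the centre line of the jaws, within the pads' length; the fingertips stand 19 mm ahead of it and the grasp point (between the pads) is the TCP; z points along the fingers, y is the line along which they close (so a half turn about z gives the same grasp; the last joint's range is limited). The gripper opens to 85 mm and grips with 20 to 120 N. Pads are 22 mm wide; open, the fingers measure 114 mm over their backs; the gripper's body (76 mm by 85 mm) begins 54 mm behind the grasp point. The pads swing forward as they close: fully open they stand 13 mm farther back than shut.
Start: joints at [1.176, 0.053, 1.613, -0, 1.476, -0.119], TCP at [0.17, 0.601, 0.25] pointing down, gripper open.
Joint ranges: [-3.01, 3.01], [-1.01, 2.22], [0.06, 2.58], [-1.02, 4.17], [0.09, 2.62], [-3.14, 3.14]. Speed limits (rad/s): [2.57, 2.57, 3.14, 3.14, 3.14, 3.14].

### API

Orientations are given as a unit quaternion [w, x, y, z].
In Python, from plant import state, grab_frame, ticket, spotter gives the robot as it stands.
- The arm moves only by the tool apply_moves, never from a script. Its argument "series" is a list of rows, each an object of numbers: "jaw": the closure, from 0 (fully open) to 1 (shut); "dx", "dy", "dz": the shift along the tool's x, y, z in mm; "turn": the turn about the tool's z in rad. A call has 1 to 5 rows; each row is the pose to reach, as a shift and turn from the pose commanded when the call began, along the tool's axes at that moment; what a row does not reach only later rows make up. A row lasts 1/12 s, in which the tool goes at most 41.7 mm and 7.16 degrees, less where a joint would pass 70% of its speed; a pose out of reach is approached as far as the arm can. A call with a gripper value outside its range is refused whole. The fingers move at their own pace and stop on an object; the grip force is fixed at half the most. Time passes only in rows, so rows that repeat a pose let the fingers close. It gives the time, the measured TCP pose, the force, the opening and the grip force at its end, in the units of the state.
- state(): the state, without advancing time (a new reading comes with each control period).
- grab_frame(name): name is "side" or "top" or "wrist"; returns a dict with "pixels" (480x640x3 uint8, red, green, blue), "mtx" (3x3 intrinsics, pixels), "camera_from_world" (4x4, takes a point from world to camera coordinates). Camera axes: x right, y down, z forward; pixel columns grow to the right and rows downward; lengths in m; the calibration is good to about 2 mm. The wrist camera is an equidistant fisheye: a pixel r from the principal point sees the ray r / f radians off the axis. A picture is of the moment at which its call begins. There is no depth.
- ticket.job_done(): hands the job in; it is judged then, once.
Trained networks look in a picture, given as the dict that the camera call returned (one of the last four; its "shot" number tells which), for a name from the list of things; names that differ only in an ending like _2 or _b are one class to them, and where a whole thing is asked for, a point or a joint stands for the part that bears it (a point fixed in the world has none). Each returns a list of dicts, best first, with "conf" (0 to 1); they miss things now and then, are a little off and sometimes report something else, mostly with a low value. They report only what shows in the picture. A call takes as long as a camera call. They do not tell look-alikes from the thing itself.
- spotter.outline_of(picture, target): "region" (480x640 bool, what is visible of it) and "extent" ([left, top, right, bottom] in pixels, round what is visible of it).
The state is a dict: "time": time; "joint_pos": joint angles; "joint_vel": joint speeds; "joint_efforts": joint torques, N m; "tool_pos": TCP position; "tool_rot": TCP orientation; "contact_force": force on the tool from outside, world axes, zero at the start; "ft_torque": the same for the moment, N m; "gripper_width": opening from 0.0 (shut) to 1.0 (fully open); "grasp_force": force on a finger pad.
Only numpy, scipy, OpenCV 4.12 (cv2) and the standard library are available. Lean on these libraries where they do the work, as an engineer would, in place of code of your own. Each camera call takes 0.05 s, during which the arm holds its last target. There are 200 camera calls.

### The job

Free the pineapple ring that sits sunk in the round pocket of the ring die: swing the keeper bar fully aside, press the front lever all the way down so that the pad raises the ring out of the pocket, then slide the ring along the deck into the shallow serving tray (not the deep scrap bin) so that it lies flat, never lifting it high. Then make the die ready for the next slice: push the empty pad fully back down into the pocket, and last swing the keeper bar back over the middle of the pocket. Leave the other things where they stand.

Things in the scene. Friction and masses are not known exactly. Their poses are not given: they have to be found in the camera images.
- ring_die: Fixed aluminium block, 136 (x) x 150 (y) x 44 mm high. Origin: centre of the underside, below the pocket's centre; +x points away from the robot. Its top (the deck) is at 44 mm, with a round pocket 86 mm in diameter in the middle. Two fences, 6 mm wide and 5 mm high, run along y on the deck at x = -49 and +49 mm; between them it is open to both ends (+y, -y).
- ring: The pineapple ring in the pocket: 77 mm across, 16 mm thick, 50 g, hole about 14 mm; origin at the centre of its underside, z up. At the start it lies on the ejector pad, its top 3 mm below the deck. (Another ring lies far back on the table: not this one.)
- pad_top (a point): Centre of the top of the ejector pad, a steel disc 82 mm across that is the pocket's floor and moves straight up and down, tied to the lever: 19 mm below the deck when home, 0.5 mm above it when the lever is fully down. Stays where left; when empty about 6 N pushes it down, which raises the lever again.
- eject_lever (a joint): Angle of the front lever: 0 up (pad home, down in the pocket), 0.45 fully pressed (pad flush with the deck). Pressing takes about 4 N; it stays where it is left.
- lever_paddle (a point): Middle of the top of the lever's black paddle (28 x 36 mm), at the die's front, -y side: in the die's frame x = -87, y = -70 mm, 51 mm above the table when up, about 17 mm when fully pressed. The lever turns about an axis along the die's x at y = 0, 30 mm above the table.
- keeper (a joint): Angle of the keeper, a flat steel bar 14 mm wide, 51 to 59 mm above the table, swinging level about an upright pivot at the deck's front. 0 = along the die's +x, over the pocket's middle, at its stop; grows towards the die's +y; 1.57 = along +y, clear of the pocket and the ring's way; stop at 1.75. Stays where it is left.
- keeper_knob (a point): Top of the keeper's upright black knob, 14 mm in diameter, from 59 up to 95 mm above the table, 112 mm from the pivot along the bar.
- keeper_pivot (a point): Top of the keeper's pivot, at x = -60, y = 0, 63 mm above the table in the die's frame.
- serving_tray: Shallow square steel tray on four feet, fixed, 126 (x) x 134 (y) mm outside, walls 3 mm; the floor is 28 mm and the rim 40 mm above the table. Stands with a 3 mm gap against one end (+y or -y) of the die, in line with the deck. Origin at table height under its centre, axes along the die's.
- scrap_bin: Deep square steel bin, fixed, 126 (x) x 134 (y) x 40 mm, floor 3 mm above the table, against the die's other end. Not for the ring. Origin at table height under its centre.
- spice_jar: Spice jar, 45 mm across, 106 mm tall, loose, behind the die; to be left alone. Origin under its centre.
- tub: Small tub, 72 mm across, 71 mm tall, loose, behind the die; to be left alone. Origin under its centre.
- teaspoon: Steel teaspoon, 132 x 28 x 11 mm, lying loose in front of the die; to be left alone. Origin under its middle, x along it.
There are look-alikes about, which are no part of the job. What is shaped like the ring but green is not meant.

How it is judged:
By the outcome, as a careful person would: the job done as asked, in the order asked, and still so for the second after the job is handed in, with the robot touching nothing.
It also fails if it takes over 72 s, if anything falls off the work surface, if the arm or the gripper's body presses on something with over 40 N, if the wrist force passes 120 N, or if a joint passes its speed limit or range.

## Working session

There is one attempt and no reset: what is moved stays moved. The work goes in short steps, Python scripts to look and compute and a tool call to move; the robot and the scene stay as the last step left them, time stands still between calls to the robot, and variables do not carry over. Pictures are saved under pics/ and viewed, at most 10 in all, crops included, and the job is handed in when it is done.

Besides the shell and the picture viewer there is one more tool, called after "Call:" as name([rows], argument=value, ...), one row to a line, values as JSON. apply_moves: Moves the arm, as the interface text tells. Its arguments: {"type":"object","properties":{"series":{"type":"array","items":{"type":"object","properties":{"jaw":{"type":"number"},"dx":{"type":"number"},"dy":{"type":"number"},"dz":{"type":"number"},"turn":{"type":"number"}}}}},"required":["series"]}

```bash
mkdir -p pics
cat > h.py <<'E'
import numpy as np, cv2
from plant import state, grab_frame, ticket, spotter
def save(f,n): cv2.imwrite('pics/'+n,f['pixels'][:,:,::-1])
def proj(f,P):
    P=np.atleast_2d(P);T=f['camera_from_world'];c=P@T[:3,:3].T+T[:3,3];q=c@f['mtx'].T;return q[:,:2]/q[:,2:]
def back(f,uv,z):
    T=f['camera_from_world'];R=T[:3,:3];o=-R.T@T[:3,3];d=R.T@np.linalg.inv(f['mtx'])@np.array([uv[0],uv[1],1.]);return o+d*(z-o[2])/d[2]
E
python3 - <<'E'
from h import *
s=state();print(s)
ims=[]
for n in('top','side'):
    f=grab_frame(n);save(f,n+'0.png')
    for t in ['ring_die','ring','lever_paddle','keeper_knob','serving_tray','scrap_bin','teaspoon','spice_jar','tub','keeper_pivot']:
        for r in spotter.outline_of(f,t)[:3]:
            m=r['region'];c=np.argwhere(m).mean(0)[::-1]
            print(n,t,round(r['conf'],2),r['extent'],c.round(1),back(f,c,0.044).round(3))
E
```

```text
{'time': 0.0, 'joint_pos': array([ 1.17595952e+00,  5.33040572e-02,  1.61426331e+00,  9.40889248e-06,
        1.47602104e+00, -1.19010778e-01]), 'joint_vel': array([-2.49367141e-04,  1.22700799e-04,  1.62963255e-04, -1.12715876e-05,
        5.20851746e-04,  3.03676993e-04]), 'joint_efforts': array([ 2.64501585e-03, -3.93682551e+01, -3.70177317e+01,  3.59040473e-05,
        7.12262525e-03, -7.80716164e-06]), 'tool_pos': array([0.16999372, 0.60083761, 0.24911406]), 'tool_rot': array([-2.58095371e-04,  1.37476625e-01,  9.90504509e-01, -9.63929679e-04]), 'contact_force': array([-0.10421571, -0.37500591,  0.82680582]), 'ft_torque': array([-0.04297648,  0.00889714,  0.01197288]), 'grasp_force': 0.0, 'gripper_width': 1.0011790478638056}
top ring_die 0.55 [233.1, 195.5, 355.9, 299.2] [292.4 250.7] [0.573 0.08  0.044]
top ring_die 0.47 [298.9, 271.3, 356.9, 302.3] [330.6 286.1] [0.513 0.017 0.044]
top ring 0.92 [265.4, 225.1, 310.9, 262.1] [288.9 245.1] [0.582 0.086 0.044]
top ring 0.7 [177.0, 166.0, 222.2, 205.6] [198.5 186.2] [0.685 0.241 0.044]
top ring 0.19 [277.1, 141.0, 318.6, 187.0] [2
[... 1142 characters left out ...]
14.2] [ 0.406 -0.051  0.044]
side lever_paddle 0.71 [286.4, 262.1, 318.2, 288.4] [300.2 276. ] [0.51  0.013 0.044]
side keeper_knob 0.8 [293.0, 213.1, 346.4, 253.7] [322.1 236.8] [0.587 0.111 0.044]
side serving_tray 0.82 [247.3, 189.4, 324.6, 238.8] [283.2 212.7] [0.533 0.219 0.044]
side serving_tray 0.25 [316.6, 258.1, 419.6, 341.4] [367.1 296.4] [ 0.608 -0.074  0.044]
side teaspoon 0.67 [204.4, 253.5, 260.7, 280.0] [227.4 267.5] [0.386 0.079 0.044]
side spice_jar 0.8 [351.2, 185.7, 375.4, 238.6] [362.4 211.2] [0.702 0.169 0.044]
side tub 0.82 [372.1, 219.4, 405.2, 259.1] [388.  235.1] [0.719 0.073 0.044]
side keeper_pivot 0.71 [293.5, 210.4, 344.9, 254.4] [322.8 236.1] [0.589 0.113 0.044]
```

View pics/top0.png

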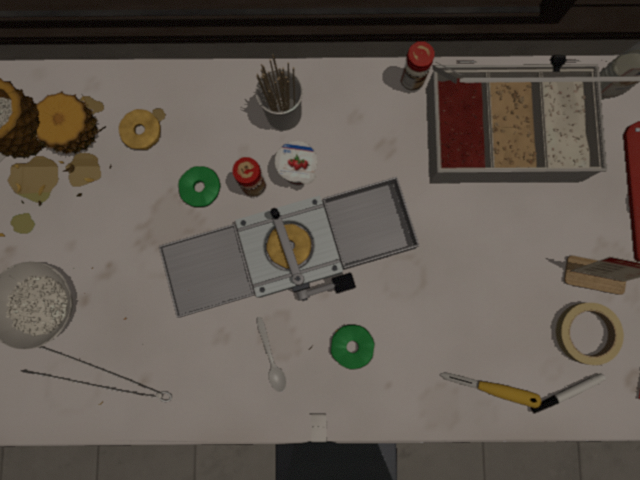

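View pics/side0.png

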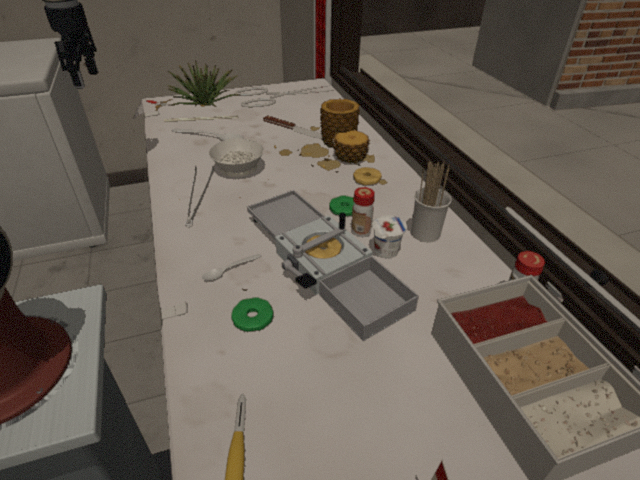

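Top view: the die is at about (290,247), turned about 0.28 rad. The shallow tray is on its left, which is +y (206,270). The deep bin is on the right (369,223). The keeper lies over the pocket with its knob at (275,213), and the lever paddle is at (344,283). The side view confirms that the left tray is the shallow one. Next I'll fit the die pose.

```bash
cat > fit.py <<'E'
from h import *
from scipy.optimize import minimize
F={n:grab_frame(n) for n in('top','side')}
obs=[]
for n,t in(('top','serving_tray'),('top','scrap_bin'),('side','serving_tray')):
    obs.append((F[n],t,spotter.outline_of(F[n],t)[0]['region']))
def box(p,cy,z0,z1,hx=.063,hy=.067):
    c,s=np.cos(p[2]),np.sin(p[2]);P=[]
    for a in(-1,1):
        for b in(-1,1):
            for z in(z0,z1):
                x,y=a*hx,cy+b*hy;P.append((p[0]+c*x-s*y,p[1]+s*x+c*y,z))
    return np.array(P)
def mask(f,P):
    h=cv2.convexHull((proj(f,P)).astype(np.float32))
    m=np.zeros((480*4,640*4),np.uint8);cv2.fillConvexPoly(m,np.round((h+.5)*4).astype(np.int32),1)
    return cv2.resize(m.astype(np.float32),(640,480),interpolation=cv2.INTER_AREA)
def cost(p,each=False):
    L=[]
    for f,t,r in obs:
        m=mask(f,box(p,.145 if 'serv' in t else -.145,.026 if 'serv' in t else 0.,.040))
        L.append(1-np.minimum(m,r).sum()/np.maximum(m,r).sum())
    return L if each else sum(L)
b=None
for d in(0,.03,-.03):
    r=minimize(cost,[.58,.088,.28+d],method='Nelder-Mead',options=dict(initial_simplex=[[.58,.088,.28+d],[.59,.088,.28+d],[.58,.098,.28+d],[.58,.088,.33+d]]))
    print(r.x.round(4),r.fun)
    if b is None or r.fun<b.fun:b=r
p=b.x;print(cost(p,True));np.save('die.npy',p)
def W(x,y,z): c,s=np.cos(p[2]),np.sin(p[2]);return np.array([p[0]+c*x-s*y,p[1]+s*x+c*y,z])
out=[]
for n,(cx,cy) in(('top',(290,250)),('side',(325,250))):
    f=F[n];im=cv2.resize(f['pixels'][cy-75:cy+75,cx-100:cx+100,::-1],None,fx=4,fy=4,interpolation=cv2.INTER_CUBIC)[:, :]
    pts=[W(.068*a,.075*b,.044) for a,b in((1,1),(1,-1),(-1,-1),(-1,1))]+[W(-.06,0,.063),W(.052,0,.095),W(-.087,-.07,.051)]+[W(.043*np.cos(a),.043*np.sin(a),.044) for a in np.arange(0,6.28,.5)]+[W(a*.063,.145+b*.067,.04) for a in(1,-1) for b in(1,-1)]
    for q in proj(f,np.array(pts)): cv2.circle(im,tuple(int(v) for v in ((q-[cx-100,cy-75]+.5)*4)),3,(0,0,255),-1)
    out.append(cv2.resize(im,(600,450)) if 0 else im[::1])
    cv2.imwrite(f'pics/fit_{n}.png',im)
s=state();print('tcp',s['tool_pos'])
E
python3 fit.py
```

```text
[0.5819 0.0885 0.2821] 0.23149049282073975
[0.582  0.0884 0.2792] 0.2299221158027649
[0.5815 0.0883 0.2816] 0.2330142855644226
[np.float32(0.026917398), np.float32(0.031210184), np.float32(0.17179453)]
tcp [0.1702033  0.60137961 0.25033297]
```

View pics/fit_top.png

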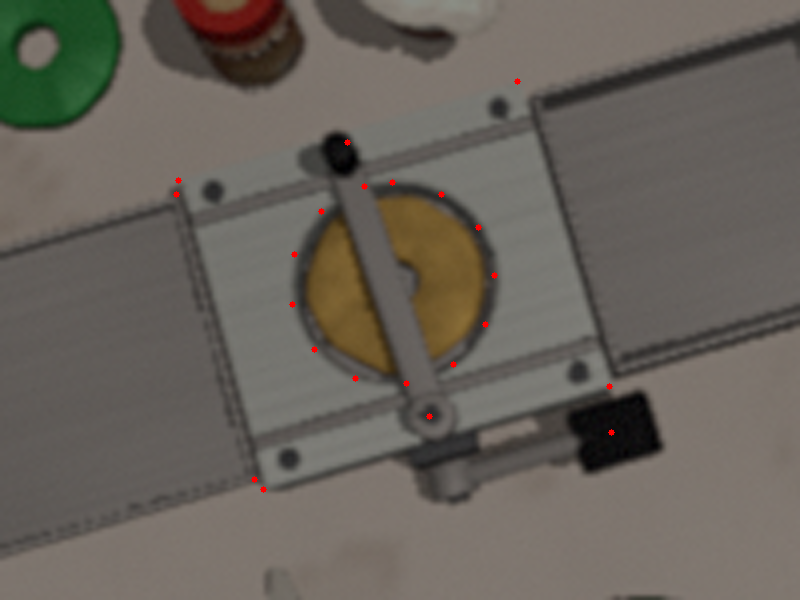

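View pics/fit_side.png

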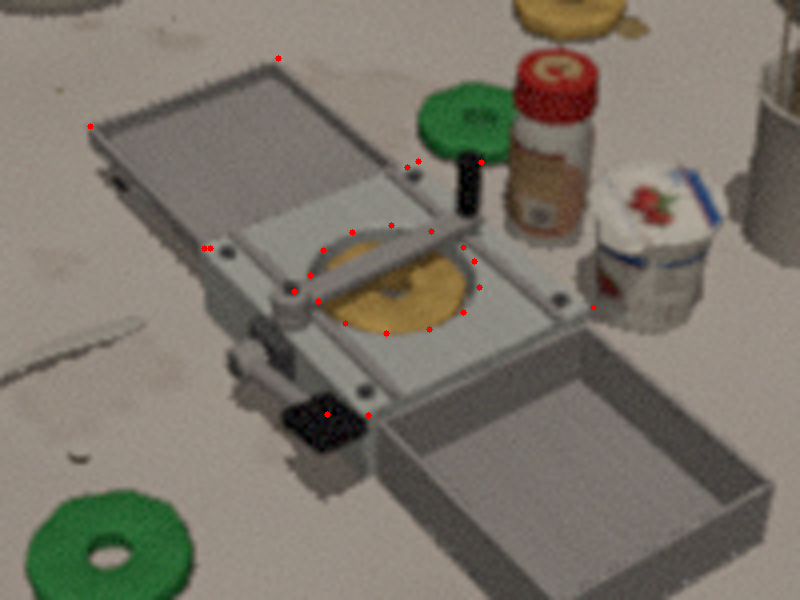

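The projected model matches both pictures to about 2 mm. I'll shift the fit by about 1 mm towards the pocket as seen. Next is a helper that turns waypoints in the die's frame into tool rows.

```bash
cat > plan.py <<'E'
from h import *
D=np.array([.583,.0875,.279])  # die pose
def die():
    s=state();R=np.array(s['tool_rot']);w,x,y,z=R
    X=np.array([1-2*(y*y+z*z),2*(x*y+w*z)]);th=np.arctan2(X[1],X[0])-D[2]
    d=np.array(s['tool_pos'][:2])-D[:2];c,sn=np.cos(D[2]),np.sin(D[2])
    return np.array([1e3*(c*d[0]+sn*d[1]),1e3*(-sn*d[0]+c*d[1]),1e3*s['tool_pos'][2],(th+np.pi)%(2*np.pi)-np.pi]),s
def plan(wps,jaw,step=38,ang=.115,start=None):
    """wps: [x,y,z mm, theta] in die frame; prints rows per call"""
    cur,s=die() if start is None else (np.array(start,float),None);print('now',cur.round(3),'F',None if s is None else s['contact_force'].round(1))
    seq=[];a=cur
    for w in wps:
        w=np.array(w,float);d=w-a;n=max(1,int(np.ceil(max(np.linalg.norm(d[:3])/step,abs(d[3])/ang))))
        seq+=[a+d*(i+1)/n for i in range(n)];a=w
    for i in range(0,len(seq),5):
        rows=[]
        for q in seq[i:i+5]:
            d=q-cur;c,sn=np.cos(cur[3]),np.sin(cur[3])
            rows.append((round(c*d[0]+sn*d[1]),round(-(-sn*d[0]+c*d[1])),round(-d[2]),round(-d[3],2)))
        x,y,z,t=rows[-1];c,sn=np.cos(cur[3]),np.sin(cur[3])
        cur=cur+np.array([c*x+sn*y,sn*x-c*y,-z,-t])
        print(rows)
    return cur
E
python3 -c "
from plan import *
c,s=die();print(c)
plan([[52,0,220,0 if c[3]<2.9 and c[3]>0 else 0]],0)"
```

```text
[-255.31479551  607.69048405  250.3329654     2.58680966]
now [-255.315  607.69   250.333    2.587] F [-0.2  0.2 -0.2]
[(-25, -15, 1, np.float64(0.11)), (-51, -31, 3, np.float64(0.22)), (-76, -46, 4, np.float64(0.34)), (-101, -62, 5, np.float64(0.45)), (-126, -77, 7, np.float64(0.56))]
[(-30, 0, 1, np.float64(0.11)), (-60, 1, 2, np.float64(0.23)), (-89, 1, 4, np.float64(0.34)), (-119, 2, 5, np.float64(0.45)), (-148, 2, 6, np.float64(0.56))]
[(-25, 16, 2, np.float64(0.12)), (-50, 32, 3, np.float64(0.23)), (-75, 48, 4, np.float64(0.34)), (-100, 64, 5, np.float64(0.45)), (-125, 80, 7, np.float64(0.57))]
[(-12, 27, 1, np.float64(0.11)), (-24, 54, 2, np.float64(0.22)), (-37, 81, 4, np.float64(0.33)), (-49, 108, 5, np.float64(0.45)), (-61, 135, 6, np.float64(0.56))]
[(4, 29, 2, np.float64(0.11)), (7, 59, 3, np.float64(0.22)), (11, 88, 4, np.float64(0.34))]
```

Call:
apply_moves([
  {"dx": -25, "dy": -15, "dz": 1, "turn": 0.11, "jaw": 0.65},
  {"dx": -51, "dy": -31, "dz": 3, "turn": 0.22, "jaw": 0.65},
  {"dx": -76, "dy": -46, "dz": 4, "turn": 0.34, "jaw": 0.65},
  {"dx": -101, "dy": -62, "dz": 5, "turn": 0.45, "jaw": 0.65},
  {"dx": -126, "dy": -77, "dz": 7, "turn": 0.56, "jaw": 0.65},
])

```text
time: 1.77
tool_pos: [0.2711, 0.492, 0.2435]
tool_rot: [0.0, 0.408, 0.913, 0.0]
contact_force: [1.4, -0.4, 0.2]
gripper_width: 0.349
grasp_force: 0.0
```

Call:
apply_moves([
  {"dx": -30, "dy": 0, "dz": 1, "turn": 0.11, "jaw": 0.65},
  {"dx": -60, "dy": 1, "dz": 2, "turn": 0.23, "jaw": 0.65},
  {"dx": -89, "dy": 1, "dz": 4, "turn": 0.34, "jaw": 0.65},
  {"dx": -119, "dy": 2, "dz": 5, "turn": 0.45, "jaw": 0.65},
  {"dx": -148, "dy": 2, "dz": 6, "turn": 0.56, "jaw": 0.65},
])

```text
time: 2.18
tool_pos: [0.3721, 0.3833, 0.2374]
tool_rot: [0.0, 0.645, 0.764, 0.0]
contact_force: [-0.3, 0.3, -0.5]
gripper_width: 0.352
grasp_force: 0.0
```

```bash
python3 -c "
from plan import *
plan([[52,0,180,0]],0)
print(state()['gripper_width'],state()['joint_pos'])"
```

```text
now [-121.295  342.475  237.393    1.461] F [-0.3  0.3 -0.5]
[(-25, 16, 4, np.float64(0.11)), (-49, 32, 9, np.float64(0.22)), (-74, 48, 13, np.float64(0.34)), (-99, 65, 18, np.float64(0.45)), (-124, 81, 22, np.float64(0.56))]
[(-12, 26, 4, np.float64(0.11)), (-25, 53, 9, np.float64(0.23)), (-37, 80, 13, np.float64(0.34)), (-49, 107, 18, np.float64(0.45)), (-62, 134, 22, np.float64(0.56))]
[(4, 29, 5, np.float64(0.12)), (7, 58, 9, np.float64(0.23)), (11, 87, 13, np.float64(0.34))]
0.35162971749177085 [ 6.60978652e-01 -1.57840426e-01  1.83717864e+00 -7.82258375e-05
  1.46180091e+00  4.91441631e-01]
```

Call:
apply_moves([
  {"dx": -25, "dy": 16, "dz": 4, "turn": 0.11, "jaw": 0.65},
  {"dx": -49, "dy": 32, "dz": 9, "turn": 0.22, "jaw": 0.65},
  {"dx": -74, "dy": 48, "dz": 13, "turn": 0.34, "jaw": 0.65},
  {"dx": -99, "dy": 65, "dz": 18, "turn": 0.45, "jaw": 0.65},
  {"dx": -124, "dy": 81, "dz": 22, "turn": 0.56, "jaw": 0.65},
])

```text
time: 2.6
tool_pos: [0.4734, 0.2753, 0.2151]
tool_rot: [0.0, 0.831, 0.556, 0.0]
contact_force: [0.8, 0.4, 0.5]
gripper_width: 0.354
grasp_force: 0.0
```

Call:
apply_moves([
  {"dx": -12, "dy": 26, "dz": 4, "turn": 0.11, "jaw": 0.65},
  {"dx": -25, "dy": 53, "dz": 9, "turn": 0.23, "jaw": 0.65},
  {"dx": -37, "dy": 80, "dz": 13, "turn": 0.34, "jaw": 0.65},
  {"dx": -49, "dy": 107, "dz": 18, "turn": 0.45, "jaw": 0.65},
  {"dx": -62, "dy": 134, "dz": 22, "turn": 0.56, "jaw": 0.65},
])

```text
time: 3.02
tool_pos: [0.5743, 0.1676, 0.193]
tool_rot: [-0.0, 0.952, 0.305, 0.0]
contact_force: [-0.1, 0.9, -0.2]
gripper_width: 0.349
grasp_force: 0.0
```

Call:
apply_moves([
  {"dx": 4, "dy": 29, "dz": 5, "turn": 0.12, "jaw": 0.65},
  {"dx": 7, "dy": 58, "dz": 9, "turn": 0.23, "jaw": 0.65},
  {"dx": 11, "dy": 87, "dz": 13, "turn": 0.34, "jaw": 0.65},
  {"dx": 11, "dy": 87, "dz": 13, "turn": 0.34, "jaw": 0.65},
])

```text
time: 3.35
tool_pos: [0.6356, 0.1008, 0.1793]
tool_rot: [0.001, 0.99, 0.139, 0.0]
contact_force: [-0.6, 0.5, 1.3]
gripper_width: 0.35
grasp_force: 0.0
```

```bash
python3 -c "
from plan import *
plan([[52,0,140,0],[52,0,85,0]],0,step=20)
f=grab_frame('wrist');save(f,'w1.png')"
```

```text
now [ 54.221  -1.704 179.319  -0.   ] F [-0.6  0.5  1.3]
[(-1, -1, 20, np.float64(-0.0)), (-2, -2, 39, np.float64(-0.0)), (-2, -2, 58, np.float64(-0.0)), (-2, -2, 76, np.float64(-0.0)), (-2, -2, 94, np.float64(-0.0))]
```

View pics/w1.png

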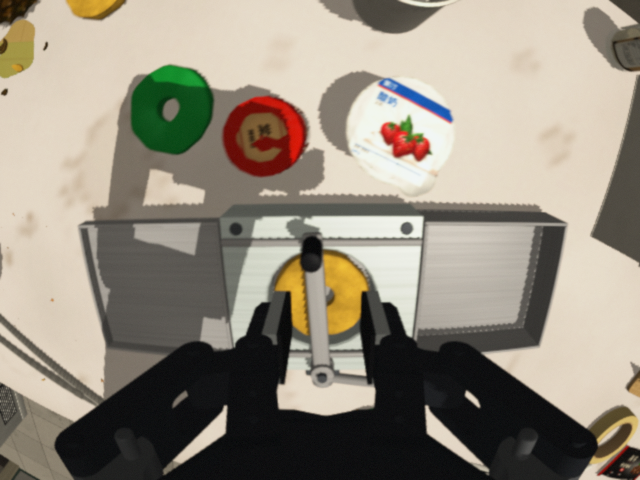

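The wrist view shows the knob at (311,242), between the finger planes, and the pivot at (322,376). I'll compute both in the die's frame.

```bash
cat >> h.py <<'E'
def wback(f,uv,z):
    K=f['mtx'];a=(uv[0]-K[0,2])/K[0,0];b=(uv[1]-K[1,2])/K[1,1];r=np.hypot(a,b)+1e-12
    d=np.array([np.sin(r)*a/r,np.sin(r)*b/r,np.cos(r)]);T=f['camera_from_world'];R=T[:3,:3];o=-R.T@T[:3,3];d=R.T@d
    return o+d*(z-o[2])/d[2]
E
cat >> plan.py <<'E'
def todie(P):
    d=np.array(P[:2])-D[:2];c,s=np.cos(D[2]),np.sin(D[2]);return (1e3*np.array([c*d[0]+s*d[1],-s*d[0]+c*d[1]])).round(1)
E
python3 -c "
from plan import *
f=grab_frame('wrist')
for n,uv,z in(('knob',(311,242),.095),('pivot',(322,376),.063),('screwL',(236,229),.044),('screwR',(406,228),.044),('pocketL',(271,290),.044),('pocketR',(377,290),.044),('trayUL',(80,221),.04),('trayLL',(107,349),.04),('binUR',(565,222),.04),('binLR',(540,344),.04)): print(n,todie(wback(f,uv,z)))"
```

```text
knob [62.6  9. ]
pivot [-62.4   2.9]
screwL [55.7 66.6]
screwR [ 56.8 -58.9]
pocketL [ 6.4 42.6]
pocketR [  6.7 -39.7]
trayUL [ 62.3 211.4]
trayLL [-67.4 214.6]
binUR [  62.7 -203.7]
binLR [ -59.2 -207.5]
```

Call:
apply_moves([
  {"dx": -1, "dy": -3, "dz": 18, "jaw": 0.6},
  {"dx": -2, "dy": -6, "dz": 36, "jaw": 0.6},
  {"dx": -2, "dy": -6, "dz": 54, "jaw": 0.6},
  {"dx": -2, "dy": -6, "dz": 60, "jaw": 0.6},
  {"dx": -2, "dy": -6, "dz": 60, "jaw": 0.6},
])

```text
invalid input at $.series[0]: expected keys jaw, dx, dy, dz, turn
```

```bash
python3 -c "
from plan import *
print(die()[0])
f=grab_frame('wrist');save(f,'w2.png')"
```

```text
[5.31304635e+01 1.79429391e+00 1.79843581e+02 6.00833856e-03]
```

View pics/w2.png

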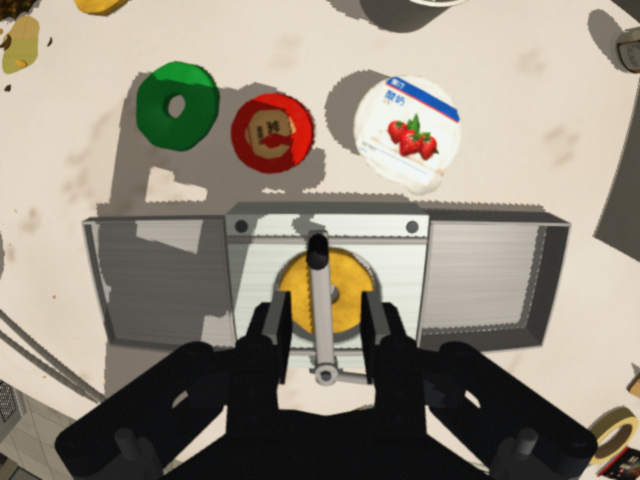

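The tool has settled and the knob at (318,245) is almost on the gripper's centre line. I'll descend straight over it.

Call:
apply_moves([
  {"dx": -1, "dy": -2, "dz": 18, "turn": 0, "jaw": 0.6},
  {"dx": -1, "dy": -2, "dz": 36, "turn": 0, "jaw": 0.6},
  {"dx": -1, "dy": -2, "dz": 54, "turn": 0, "jaw": 0.6},
  {"dx": -1, "dy": -2, "dz": 60, "turn": 0, "jaw": 0.6},
  {"dx": -1, "dy": -2, "dz": 60, "turn": 0, "jaw": 0.6},
])

```text
time: 3.92
tool_pos: [0.6297, 0.1072, 0.1182]
tool_rot: [-0.0, 0.99, 0.143, -0.002]
contact_force: [-0.1, -0.1, -0.1]
gripper_width: 0.398
grasp_force: 0.0
```

```bash
python3 -c "
from plan import *
print(die()[0],die()[1]['contact_force'])
f=grab_frame('wrist');save(f,'w3.png')"
```

```text
[5.03651999e+01 6.09778916e+00 1.18187306e+02 8.63587722e-03] [-0.10454129 -0.10703514 -0.09581223]
```

View pics/w3.png

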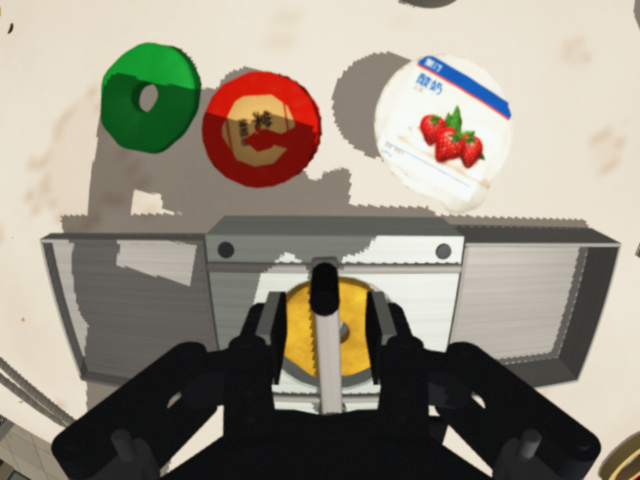

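The knob (324,300) lies centred between the pad tips (285 and 367). I'll go down the last 33 mm and narrow the jaws.

Call:
apply_moves([
  {"dx": 0, "dy": 0, "dz": 12, "turn": 0, "jaw": 0.6},
  {"dx": 0, "dy": 0, "dz": 24, "turn": 0, "jaw": 0.6},
  {"dx": 0, "dy": 0, "dz": 33, "turn": 0, "jaw": 0.6},
  {"dx": 0, "dy": 0, "dz": 33, "turn": 0, "jaw": 0.74},
  {"dx": 0, "dy": 0, "dz": 33, "turn": 0, "jaw": 0.74},
])

```text
time: 4.38
tool_pos: [0.631, 0.1062, 0.086]
tool_rot: [-0.0, 0.99, 0.142, -0.001]
contact_force: [0.7, -0.2, -0.2]
gripper_width: 0.254
grasp_force: 0.0
```

```bash
python3 -c "
from plan import *
import math
P=(-60,1)
w=[[P[0]+112*math.cos(k),P[1]+112*math.sin(k),86,k] for k in np.arange(.1,1.75,.1)]
print(state()['gripper_width'])
plan(w,0,step=20)"
```

```text
0.25441328201460395
now [5.1321e+01 4.7330e+00 8.5984e+01 7.0000e-03] F [ 0.7 -0.2 -0.2]
[(0, -7, 0, np.float64(-0.09)), (-1, -19, 0, np.float64(-0.19)), (-4, -29, 0, np.float64(-0.29)), (-8, -40, 0, np.float64(-0.39)), (-13, -50, 0, np.float64(-0.49))]
[(0, -11, 0, np.float64(-0.1)), (-2, -22, 0, np.float64(-0.2)), (-5, -33, 0, np.float64(-0.3)), (-9, -43, 0, np.float64(-0.4)), (-14, -54, 0, np.float64(-0.5))]
[(0, -11, 0, np.float64(-0.1)), (-2, -22, 0, np.float64(-0.2)), (-5, -32, 0, np.float64(-0.3)), (-9, -43, 0, np.float64(-0.4)), (-14, -53, 0, np.float64(-0.5))]
[(0, -11, 0, np.float64(-0.1)), (-2, -22, 0, np.float64(-0.2))]
```

Call:
apply_moves([
  {"dx": 0, "dy": -7, "dz": 0, "turn": -0.09, "jaw": 0.74},
  {"dx": -1, "dy": -19, "dz": 0, "turn": -0.19, "jaw": 0.74},
  {"dx": -4, "dy": -29, "dz": 0, "turn": -0.29, "jaw": 0.74},
  {"dx": -8, "dy": -40, "dz": 0, "turn": -0.39, "jaw": 0.74},
  {"dx": -13, "dy": -50, "dz": 0, "turn": -0.49, "jaw": 0.74},
])

```text
time: 4.8
tool_pos: [0.606, 0.1509, 0.0882]
tool_rot: [0.0, 0.925, 0.38, 0.001]
contact_force: [1.1, -0.5, -0.3]
gripper_width: 0.259
grasp_force: 0.5
```

Call:
apply_moves([
  {"dx": 0, "dy": -11, "dz": 0, "turn": -0.1, "jaw": 0.74},
  {"dx": -2, "dy": -22, "dz": 0, "turn": -0.2, "jaw": 0.74},
  {"dx": -5, "dy": -33, "dz": 0, "turn": -0.3, "jaw": 0.74},
  {"dx": -9, "dy": -43, "dz": 0, "turn": -0.4, "jaw": 0.74},
  {"dx": -14, "dy": -54, "dz": 0, "turn": -0.5, "jaw": 0.74},
])

```text
time: 5.22
tool_pos: [0.5582, 0.1797, 0.0884]
tool_rot: [0.001, 0.802, 0.597, 0.001]
contact_force: [0.9, -0.4, 0.9]
gripper_width: 0.256
grasp_force: 0.4
```

Call:
apply_moves([
  {"dx": 0, "dy": -11, "dz": 0, "turn": -0.1, "jaw": 0.74},
  {"dx": -2, "dy": -22, "dz": 0, "turn": -0.2, "jaw": 0.74},
  {"dx": -5, "dy": -32, "dz": 0, "turn": -0.3, "jaw": 0.74},
  {"dx": -9, "dy": -43, "dz": 0, "turn": -0.4, "jaw": 0.74},
  {"dx": -14, "dy": -53, "dz": 0, "turn": -0.5, "jaw": 0.74},
])

```text
time: 5.63
tool_pos: [0.5031, 0.1818, 0.0884]
tool_rot: [0.001, 0.629, 0.777, 0.001]
contact_force: [0.3, 0.0, 0.8]
gripper_width: 0.256
grasp_force: 0.5
```

Call:
apply_moves([
  {"dx": 0, "dy": -11, "dz": 0, "turn": -0.1, "jaw": 0.74},
  {"dx": -2, "dy": -22, "dz": 0, "turn": -0.2, "jaw": 0.74},
  {"dx": -2, "dy": -22, "dz": 0, "turn": -0.2, "jaw": 0.74},
])

```text
time: 5.88
tool_pos: [0.4806, 0.1747, 0.0877]
tool_rot: [0.0, 0.55, 0.835, 0.0]
contact_force: [-0.7, 0.9, -0.3]
gripper_width: 0.256
grasp_force: 0.0
```

```bash
python3 -c "
from plan import *
c,s=die()
# rise, then over the paddle with tool axes as at theta 0
plan([[c[0],c[1],140,c[3]],[-87,-71,130,0.0],[-87,-71,80,0.0]],0)
f=grab_frame('top')
for r in spotter.outline_of(f,'keeper_knob')[:2]:
    m=r['region'];print(r['conf'],r['extent'],todie(back(f,np.argwhere(m).mean(0)[::-1],.06)))
"
```

```text
now [-74.403 112.042  87.719   1.698] F [-0.7  0.9 -0.3]
[(0, 0, -26, np.float64(-0.0)), (0, 0, -52, np.float64(-0.0)), (-12, -2, -52, np.float64(0.11)), (-24, -5, -51, np.float64(0.23)), (-36, -7, -50, np.float64(0.34))]
[(-12, 2, 0, np.float64(0.11)), (-24, 3, 1, np.float64(0.23)), (-36, 5, 2, np.float64(0.34)), (-48, 7, 2, np.float64(0.45)), (-61, 9, 3, np.float64(0.57))]
[(-9, 7, 1, np.float64(0.11)), (-18, 15, 1, np.float64(0.22)), (-28, 23, 2, np.float64(0.34)), (-37, 31, 3, np.float64(0.45)), (-46, 39, 3, np.float64(0.56))]
[(-3, 12, 1, np.float64(0.12)), (-7, 24, 2, np.float64(0.23)), (-7, 24, 27, np.float64(0.23)), (-7, 24, 52, np.float64(0.23))]
0.73 [251.6, 274.7, 304.9, 301.6] [-64.5  35. ]
```

Call:
apply_moves([
  {"dx": 0, "dy": 0, "dz": -26, "turn": 0, "jaw": 0.74},
  {"dx": 0, "dy": 0, "dz": -52, "turn": 0, "jaw": 0.74},
  {"dx": -12, "dy": -2, "dz": -52, "turn": 0.11, "jaw": 1},
  {"dx": -24, "dy": -5, "dz": -51, "turn": 0.23, "jaw": 1},
  {"dx": -36, "dy": -7, "dz": -50, "turn": 0.34, "jaw": 1},
])

```text
time: 6.4
tool_pos: [0.4907, 0.1389, 0.1387]
tool_rot: [0.001, 0.687, 0.727, 0.001]
contact_force: [-0.5, -0.6, -0.9]
gripper_width: -0.003
grasp_force: 0.0
```

Call:
apply_moves([
  {"dx": -12, "dy": 2, "dz": 0, "turn": 0.11, "jaw": 1},
  {"dx": -24, "dy": 3, "dz": 1, "turn": 0.23, "jaw": 1},
  {"dx": -36, "dy": 5, "dz": 2, "turn": 0.34, "jaw": 1},
  {"dx": -48, "dy": 7, "dz": 2, "turn": 0.45, "jaw": 1},
  {"dx": -61, "dy": 9, "dz": 3, "turn": 0.57, "jaw": 1},
])

```text
time: 6.82
tool_pos: [0.5033, 0.0782, 0.1349]
tool_rot: [0.0, 0.863, 0.505, 0.001]
contact_force: [-0.1, -0.5, 0.5]
gripper_width: 0.003
grasp_force: 0.0
```

Call:
apply_moves([
  {"dx": -9, "dy": 7, "dz": 1, "turn": 0.11, "jaw": 1},
  {"dx": -18, "dy": 15, "dz": 1, "turn": 0.22, "jaw": 1},
  {"dx": -28, "dy": 23, "dz": 2, "turn": 0.34, "jaw": 1},
  {"dx": -37, "dy": 31, "dz": 3, "turn": 0.45, "jaw": 1},
  {"dx": -46, "dy": 39, "dz": 3, "turn": 0.56, "jaw": 1},
])

```text
time: 7.23
tool_pos: [0.515, 0.0189, 0.1315]
tool_rot: [0.0, 0.969, 0.246, 0.0]
contact_force: [-0.6, 0.6, 0.9]
gripper_width: -0.003
grasp_force: 0.0
```

Call:
apply_moves([
  {"dx": -3, "dy": 12, "dz": 1, "turn": 0.12, "jaw": 1},
  {"dx": -7, "dy": 24, "dz": 2, "turn": 0.23, "jaw": 1},
  {"dx": -7, "dy": 24, "dz": 2, "turn": 0.23, "jaw": 1},
])

```text
time: 7.48
tool_pos: [0.5207, -0.0065, 0.1296]
tool_rot: [0.0, 0.991, 0.135, 0.0]
contact_force: [0.4, -0.1, 1.0]
gripper_width: 0.003
grasp_force: 0.0
```

```bash
python3 -c "
from plan import *
plan([[-87,-71,85,0.0],[-87,-71,36,0]],0,step=15)
f=grab_frame('wrist');save(f,'w4.png')"
```

```text
now [-8.57360e+01 -7.31700e+01  1.29633e+02 -9.00000e-03] F [ 0.4 -0.1  1. ]
[(0, -1, 15, np.float64(-0.0)), (-1, -1, 30, np.float64(-0.01)), (-1, -2, 45, np.float64(-0.01)), (-1, -2, 57, np.float64(-0.01)), (-1, -2, 69, np.float64(-0.01))]
[(0, 0, 12, np.float64(0.0)), (0, 0, 25, np.float64(0.0))]
```

View pics/w4.png

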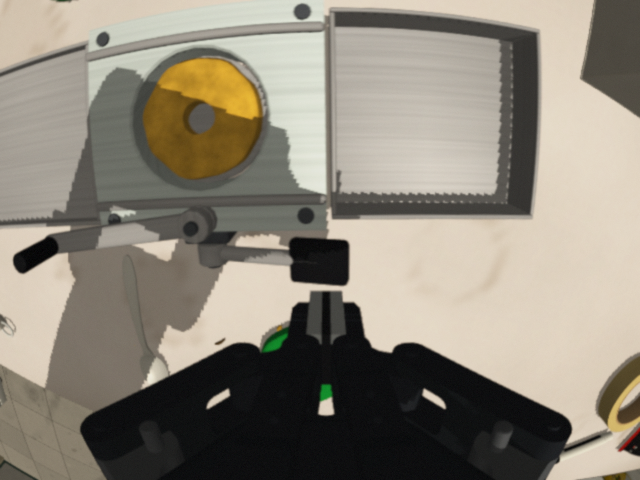

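The keeper lies well aside, with its knob at (35,255). The paddle (320,261) is on the finger line (326). I'll press it.

Call:
apply_moves([
  {"dx": -1, "dy": -2, "dz": 20, "turn": 0, "jaw": 1},
  {"dx": -1, "dy": -2, "dz": 40, "turn": 0, "jaw": 1},
  {"dx": -1, "dy": -2, "dz": 55, "turn": 0, "jaw": 1},
  {"dx": -1, "dy": -2, "dz": 65, "turn": 0, "jaw": 1},
  {"dx": -1, "dy": -2, "dz": 72, "turn": 0, "jaw": 1},
])

```text
time: 7.95
tool_pos: [0.5184, -0.0031, 0.0571]
tool_rot: [0.001, 0.99, 0.138, -0.0]
contact_force: [-2.2, -3.0, 4.4]
gripper_width: 0.0
grasp_force: 2.1
```

Call:
apply_moves([
  {"dx": 0, "dy": 0, "dz": 6, "turn": 0, "jaw": 1},
  {"dx": 0, "dy": 0, "dz": 12, "turn": 0, "jaw": 1},
  {"dx": 0, "dy": 0, "dz": 17, "turn": 0, "jaw": 1},
])

```text
time: 8.2
tool_pos: [0.5185, -0.003, 0.0406]
tool_rot: [-0.0, 0.99, 0.138, 0.0]
contact_force: [-2.0, -0.4, 5.5]
gripper_width: 0.003
grasp_force: 2.3
```

Call:
apply_moves([
  {"dx": 0, "dy": 0, "dz": 2, "turn": 0, "jaw": 1},
  {"dx": 0, "dy": 0, "dz": 4, "turn": 0, "jaw": 1},
])

```text
time: 8.37
tool_pos: [0.5187, -0.0027, 0.0384]
tool_rot: [-0.001, 0.99, 0.138, -0.0]
contact_force: [-11.6, 0.9, 27.5]
gripper_width: -0.0
grasp_force: 12.9
```

Call:
apply_moves([
  {"dx": 0, "dy": 0, "dz": -20, "turn": 0, "jaw": 1},
  {"dx": 0, "dy": 0, "dz": -50, "turn": 0, "jaw": 1},
  {"dx": 0, "dy": 0, "dz": -75, "turn": 0, "jaw": 1},
  {"dx": 0, "dy": 0, "dz": -75, "turn": 0, "jaw": 1},
])

```text
time: 8.7
tool_pos: [0.5219, -0.003, 0.117]
tool_rot: [0.001, 0.99, 0.138, 0.005]
contact_force: [1.0, -0.7, 0.3]
gripper_width: 0.001
grasp_force: 0.0
```

```bash
python3 -c "
from plan import *
plan([[0,-64,110,0],[0,-64,68,0]],0,step=25)
f=grab_frame('side');g=grab_frame('wrist')
a=f['pixels'][180:330,240:440];b=g['pixels'][:300]
cv2.imwrite('pics/c5.png',np.vstack([cv2.resize(a,(400,300),interpolation=cv2.INTER_CUBIC),cv2.resize(b,(400,188))])[:,:,::-1])"
```

```text
now [-8.3680e+01 -7.0213e+01  1.1704e+02 -3.0000e-03] F [ 1.  -0.7  0.3]
[(21, -2, 2, np.float64(-0.0)), (42, -3, 4, np.float64(-0.0)), (63, -5, 5, np.float64(-0.0)), (84, -6, 7, np.float64(-0.0)), (84, -6, 28, np.float64(-0.0))]
[(0, 0, 21, np.float64(-0.0))]
```

View pics/c5.png

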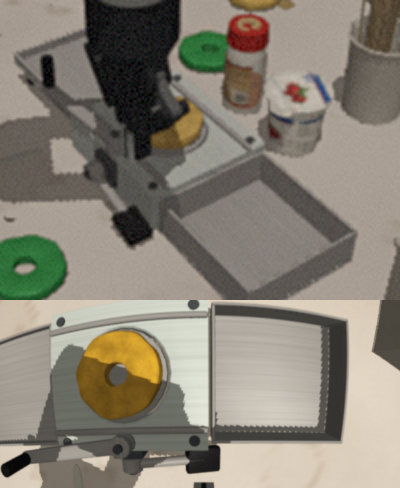

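The ring stands raised in the side view (175,130) and the paddle is down. I'll set the shut fingers behind it on the -y side and slide it towards +y.

Call:
apply_moves([
  {"dx": 28, "dy": -2, "dz": 3, "turn": 0, "jaw": 1},
  {"dx": 56, "dy": -4, "dz": 5, "turn": 0, "jaw": 1},
  {"dx": 84, "dy": -6, "dz": 7, "turn": 0, "jaw": 1},
  {"dx": 84, "dy": -6, "dz": 28, "turn": 0, "jaw": 1},
  {"dx": 84, "dy": -6, "dz": 50, "turn": 0, "jaw": 1},
])

```text
time: 9.22
tool_pos: [0.5995, 0.0263, 0.0623]
tool_rot: [-0.0, 0.99, 0.138, 0.001]
contact_force: [-44.3, 2.2, 195.9]
gripper_width: -0.0
grasp_force: 109.5
```

Call:
apply_moves([
  {"dx": 0, "dy": -8, "dz": 0, "turn": 0, "jaw": 1},
  {"dx": 0, "dy": -18, "dz": 0, "turn": 0, "jaw": 1},
  {"dx": 0, "dy": -28, "dz": 0, "turn": 0, "jaw": 1},
  {"dx": 0, "dy": -38, "dz": 0, "turn": 0, "jaw": 1},
  {"dx": 0, "dy": -48, "dz": 0, "turn": 0, "jaw": 1},
])

```text
time: 9.63
tool_pos: [0.5853, 0.0711, 0.0617]
tool_rot: [0.001, 0.991, 0.137, 0.001]
contact_force: [1.6, -4.9, 6.0]
gripper_width: -0.005
grasp_force: 3.1
```

```bash
cat > ring.py <<'E'
from plan import *
print(die()[0].round(2),state()['contact_force'].round(1))
for n in('top','side'):
    f=grab_frame(n)
    for z in(.06,.044):
      for r in spotter.outline_of(f,'ring')[:5]:
        m=r['region'];print(n,z,round(r['conf'],2),todie(back(f,np.argwhere(m).mean(0)[::-1],z)),f['pixels'][m].mean(0).round())
E
python3 ring.py
```

```text
[ -2.27 -16.41  61.68  -0.  ] [ 1.6 -4.9  6. ]
top 0.06 0.95 [-18.2  36.7] [90. 71. 36.]
top 0.06 0.82 [134.9 116.1] [44. 94. 51.]
top 0.06 0.72 [-190.4  -53.4] [37. 93. 47.]
top 0.044 0.95 [-16.1  37.9] [90. 71. 36.]
top 0.044 0.82 [139.8 118.8] [44. 94. 51.]
top 0.044 0.72 [-191.5  -53.9] [37. 93. 47.]
side 0.06 0.96 [-214.6  -97.6] [ 48. 105.  56.]
side 0.06 0.68 [-16.8  30.9] [102.  81.  44.]
side 0.06 0.47 [-67.6  63.1] [74. 71. 67.]
side 0.06 0.41 [109.9  61.9] [ 46. 102.  53.]
side 0.06 0.37 [-109.2  -77.3] [71. 68. 65.]
side 0.044 0.96 [-209.1  -84.3] [ 48. 105.  56.]
side 0.044 0.68 [-5.7 47.9] [102.  81.  44.]
side 0.044 0.47 [-58.   81.1] [74. 71. 67.]
side 0.044 0.41 [124.6  79.8] [ 46. 102.  53.]
side 0.044 0.37 [-100.7  -63.3] [71. 68. 65.]
```

That was my mistake. I took a transient reading as the start height, so the fingertips pressed the deck at 196 N, over the 120 N wrist limit. It can't be undone. I'll lift 5 mm, finish the job carefully and work from commanded poses from now on.

Call:
apply_moves([
  {"dx": 0, "dy": 0, "dz": -5, "turn": 0, "jaw": 1},
  {"dx": -2, "dy": 0, "dz": -6, "turn": 0, "jaw": 1},
  {"dx": -4, "dy": -6, "dz": -6, "turn": 0, "jaw": 1},
  {"dx": -4, "dy": -16, "dz": -6, "turn": 0, "jaw": 1},
  {"dx": -4, "dy": -26, "dz": -6, "turn": 0, "jaw": 1},
])

```text
time: 10.35
tool_pos: [0.5723, 0.0962, 0.0665]
tool_rot: [-0.0, 0.991, 0.137, -0.001]
contact_force: [0.6, -0.9, 1.3]
gripper_width: -0.001
grasp_force: 0.9
```

Call:
apply_moves([
  {"dx": 0, "dy": -10, "dz": 0, "turn": 0, "jaw": 1},
  {"dx": 0, "dy": -20, "dz": 0, "turn": 0, "jaw": 1},
  {"dx": 0, "dy": -30, "dz": 0, "turn": 0, "jaw": 1},
  {"dx": 0, "dy": -40, "dz": 0, "turn": 0, "jaw": 1},
  {"dx": 0, "dy": -50, "dz": 0, "turn": 0, "jaw": 1},
])

```text
time: 10.77
tool_pos: [0.5605, 0.1447, 0.0687]
tool_rot: [0.0, 0.99, 0.138, 0.001]
contact_force: [1.1, -1.3, 1.5]
gripper_width: 0.005
grasp_force: 0.0
```

```bash
python3 ring.py | grep -v ' 0\.0\?44'
```

```text
[-5.84 61.16 68.65 -0.  ] [ 1.1 -1.3  1.5]
top 0.06 0.78 [140.2 115.9] [41. 92. 48.]
top 0.06 0.64 [-23.9 113.8] [89. 70. 39.]
side 0.06 0.67 [-213.8  -96.9] [ 52. 105.  58.]
side 0.06 0.54 [-25.7  95.3] [94. 74. 39.]
```

Call:
apply_moves([
  {"dx": 0, "dy": -9, "dz": 0, "turn": 0, "jaw": 1},
  {"dx": 0, "dy": -18, "dz": 0, "turn": 0, "jaw": 1},
  {"dx": 0, "dy": -26, "dz": 0, "turn": 0, "jaw": 1},
  {"dx": 0, "dy": -32, "dz": 0, "turn": 0, "jaw": 1},
  {"dx": 0, "dy": -32, "dz": 0, "turn": 0, "jaw": 1},
])

```text
time: 11.48
tool_pos: [0.5504, 0.1759, 0.0672]
tool_rot: [-0.0, 0.99, 0.138, -0.0]
contact_force: [-0.4, -0.1, 0.7]
gripper_width: 0.004
grasp_force: 0.0
```

Call:
apply_moves([
  {"dx": 0, "dy": 10, "dz": -15, "turn": 0, "jaw": 1},
  {"dx": 10, "dy": 40, "dz": -45, "turn": 0, "jaw": 1},
  {"dx": 10, "dy": 75, "dz": -55, "turn": 0, "jaw": 1},
  {"dx": 10, "dy": 95, "dz": -55, "turn": 0, "jaw": 1},
  {"dx": 10, "dy": 95, "dz": -55, "turn": 0, "jaw": 1},
])

```text
time: 11.9
tool_pos: [0.5886, 0.0827, 0.1244]
tool_rot: [0.001, 0.991, 0.136, 0.002]
contact_force: [-0.2, 0.7, 0.4]
gripper_width: -0.0
grasp_force: 0.0
```

Call:
apply_moves([
  {"dx": 0, "dy": 0, "dz": 0, "turn": 0, "jaw": 1},
  {"dx": 0, "dy": 0, "dz": 0, "turn": 0, "jaw": 1},
])

```text
time: 12.07
tool_pos: [0.5858, 0.0863, 0.1216]
tool_rot: [-0.0, 0.991, 0.137, -0.001]
contact_force: [-0.6, 0.4, -0.3]
gripper_width: -0.001
grasp_force: 0.0
```

```bash
python3 ring.py; python3 -c "
from plan import *
f=grab_frame('side');g=grab_frame('wrist')
a=f['pixels'][160:310,220:420];b=g['pixels'][:]
cv2.imwrite('pics/c6.png',np.hstack([cv2.resize(a,(400,300),interpolation=cv2.INTER_CUBIC),cv2.resize(b,(400,300))])[:,:,::-1])"
```

```text
[  2.39  -1.89 121.65  -0.  ] [-0.6  0.4 -0.3]
top 0.06 0.91 [139.9 127.1] [41. 92. 49.]
top 0.06 0.83 [-10.4  90.9] [116.  92.  50.]
top 0.06 0.76 [-190.9  -53.5] [43. 95. 51.]
top 0.044 0.91 [144.9 130. ] [41. 92. 49.]
top 0.044 0.83 [-8.2 93. ] [116.  92.  50.]
top 0.044 0.76 [-192.  -54.] [43. 95. 51.]
side 0.06 0.89 [-214.5  -97.5] [ 47. 102.  54.]
side 0.06 0.86 [-16.8  95.7] [113.  90.  51.]
side 0.06 0.49 [95.2 58.9] [40. 94. 48.]
side 0.044 0.89 [-209.   -84.1] [ 47. 102.  54.]
side 0.044 0.86 [ -5.7 114.6] [113.  90.  51.]
side 0.044 0.49 [109.5  76.7] [40. 94. 48.]
```

View pics/c6.png

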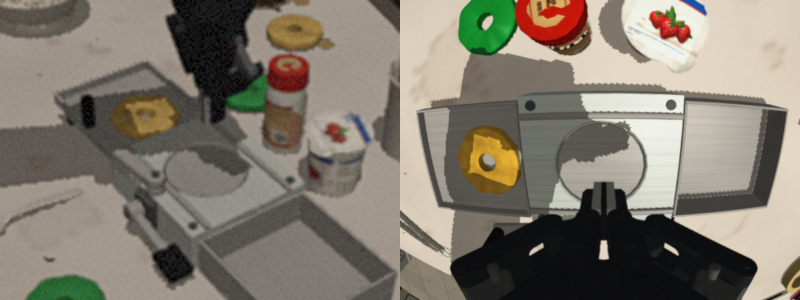

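Side view: the ring is inside the shallow tray (145,115), and the pocket shows the raised empty pad. In the wrist view the ring's edge (521) is close to the tray's die-side wall (519). I'll move the arm out of the way and measure whether the ring lies flat.

Call:
apply_moves([
  {"dx": 0, "dy": 25, "dz": -20, "turn": 0, "jaw": 1},
  {"dx": 0, "dy": 55, "dz": -40, "turn": 0, "jaw": 1},
  {"dx": 0, "dy": 90, "dz": -50, "turn": 0, "jaw": 1},
  {"dx": 0, "dy": 120, "dz": -50, "turn": 0, "jaw": 1},
  {"dx": 0, "dy": 120, "dz": -50, "turn": 0, "jaw": 1},
])

```text
time: 12.88
tool_pos: [0.621, -0.0341, 0.1741]
tool_rot: [0.002, 0.991, 0.135, 0.002]
contact_force: [0.4, 0.1, -0.3]
gripper_width: -0.005
grasp_force: 0.0
```

```bash
cat > flat.py <<'E'
from plan import *
from scipy.optimize import minimize
def W(P):
    c,s=np.cos(D[2]),np.sin(D[2]);P=np.array(P)/1e3
    return np.c_[D[0]+c*P[:,0]-s*P[:,1],D[1]+s*P[:,0]+c*P[:,1],P[:,2]]
obs=[]
for n in('top','side'):
    f=grab_frame(n)
    for r in spotter.outline_of(f,'ring')[:5]:
        m=r['region'];c=f['pixels'][m].mean(0)
        q=todie(back(f,np.argwhere(m).mean(0)[::-1],.044))
        if c[0]>c[1]+8 and abs(q[0])<70 and abs(q[1])<230:
            obs.append((f,cv2.morphologyEx(m.astype(np.uint8),cv2.MORPH_CLOSE,np.ones((9,9)))));print(n,r['conf'],r['extent'],q);break
a=np.arange(0,6.28,.15)
def model(f,p):
    x,y,z,t=p;P=[]  # centre of underside, tilt about die x (positive: +y edge lower)
    for h in(0,16):
        P+=[(x+38.5*np.cos(k),y+38.5*np.sin(k)*np.cos(t)+h*np.sin(t),z-38.5*np.sin(k)*np.sin(t)+h*np.cos(t)) for k in a]
    h=cv2.convexHull(proj(f,W(P)).astype(np.float32));m=np.zeros((1920,2560),np.uint8)
    cv2.fillConvexPoly(m,np.round((h+.5)*4).astype(np.int32),1);return cv2.resize(m.astype(np.float32),(640,480),interpolation=cv2.INTER_AREA)
def cost(p): return sum(1-np.minimum(m:=model(f,p),r).sum()/np.maximum(m,r).sum() for f,r in obs)
for t in(0,.15,.3):
    g=lambda v:cost([v[0],v[1],v[2],t])
    for z in(28,36):
        s=np.array([-6,112,z]);r=minimize(g,s,method='Nelder-Mead',options=dict(initial_simplex=[s,s+[8,0,0],s+[0,15,0],s+[0,0,8]],maxiter=120));print(t,r.x.round(1),round(r.fun,3))
r=minimize(lambda v:cost([v[0],v[1],28,0]),[-6,122],method='Nelder-Mead',options=dict(initial_simplex=[[-6,122],[2,122],[-6,105]]));print('flat28',r.x.round(1),r.fun)
print(die()[0].round(2))
E
python3 flat.py
```

```text
top 0.62 [198.0, 240.5, 242.3, 284.3] [-1.000e-01  1.181e+02]
side 0.91 [278.6, 205.3, 309.7, 231.6] [ -4.9 113.2]
0 [  1.8 121.8  25.3] 0.321
0 [  0.8 120.7  30.4] 0.336
0.15 [  0.8 119.3  30.3] 0.239
0.15 [  0.2 119.4  30.5] 0.238
0.3 [  0.2 117.3  30.3] 0.246
0.3 [  0.7 117.2  30.3] 0.25
flat28 [  1.2 120.1] 0.3304685354232788
[   2.18 -121.6   171.65   -0.  ]
```

Call:
apply_moves([
  {"dx": 0, "dy": -40, "dz": 0, "turn": 0, "jaw": 1},
  {"dx": 0, "dy": -80, "dz": 0, "turn": 0, "jaw": 1},
  {"dx": -1, "dy": -120, "dz": 0, "turn": 0, "jaw": 1},
  {"dx": -1, "dy": -160, "dz": 10, "turn": 0, "jaw": 1},
  {"dx": -2, "dy": -200, "dz": 25, "turn": 0, "jaw": 1},
])

```text
time: 13.5
tool_pos: [0.5626, 0.1646, 0.149]
tool_rot: [-0.0, 0.99, 0.138, 0.002]
contact_force: [-0.1, 0.4, 0.3]
gripper_width: -0.0
grasp_force: 0.0
```

Call:
apply_moves([
  {"dx": 0, "dy": -19, "dz": 20, "turn": 0, "jaw": 1},
  {"dx": 0, "dy": -19, "dz": 45, "turn": 0, "jaw": 1},
  {"dx": 0, "dy": -19, "dz": 62, "turn": 0, "jaw": 1},
  {"dx": 0, "dy": -19, "dz": 62, "turn": 0, "jaw": 1},
  {"dx": 0, "dy": -19, "dz": 62, "turn": 0, "jaw": 1},
])

```text
time: 13.92
tool_pos: [0.5561, 0.1805, 0.0843]
tool_rot: [0.0, 0.99, 0.138, -0.002]
contact_force: [-0.4, -0.8, 0.5]
gripper_width: -0.001
grasp_force: 0.0
```

```bash
python3 -c "
from plan import *
print(die()[0].round(1))"
```

```text
[-0.2 96.8 84.3 -0. ]
```

Tips are at about z 65. I'll step down gently, watching the force.

Call:
apply_moves([
  {"dx": 0, "dy": 0, "dz": 4, "turn": 0, "jaw": 1},
  {"dx": 0, "dy": 0, "dz": 8, "turn": 0, "jaw": 1},
  {"dx": 0, "dy": 0, "dz": 8, "turn": 0, "jaw": 1},
])

```text
time: 14.17
tool_pos: [0.5583, 0.1796, 0.0782]
tool_rot: [-0.0, 0.991, 0.137, 0.0]
contact_force: [-0.4, 0.7, -1.0]
gripper_width: -0.005
grasp_force: 0.0
```

Call:
apply_moves([
  {"dx": 0, "dy": 0, "dz": 3, "turn": 0, "jaw": 1},
  {"dx": 0, "dy": 0, "dz": 5, "turn": 0, "jaw": 1},
  {"dx": 0, "dy": 0, "dz": 5, "turn": 0, "jaw": 1},
])

```text
time: 14.42
tool_pos: [0.5578, 0.1794, 0.0725]
tool_rot: [0.0, 0.991, 0.137, -0.0]
contact_force: [-0.8, -0.9, -0.1]
gripper_width: -0.0
grasp_force: 0.0
```

Call:
apply_moves([
  {"dx": 0, "dy": 0, "dz": 3, "turn": 0, "jaw": 1},
  {"dx": 0, "dy": 0, "dz": 5, "turn": 0, "jaw": 1},
  {"dx": 0, "dy": 0, "dz": 5, "turn": 0, "jaw": 1},
])

```text
time: 14.67
tool_pos: [0.5575, 0.1795, 0.067]
tool_rot: [0.0, 0.991, 0.137, -0.001]
contact_force: [1.0, 0.9, -0.5]
gripper_width: -0.005
grasp_force: 0.0
```

There's no contact with the tips at 48 mm, so the ring isn't hooked on the rim. I'll touch it lightly and drag it about 15 mm away from the wall.

Call:
apply_moves([
  {"dx": 0, "dy": 0, "dz": 2, "turn": 0, "jaw": 1},
  {"dx": 0, "dy": 0, "dz": 3, "turn": 0, "jaw": 1},
  {"dx": 0, "dy": 0, "dz": 3, "turn": 0, "jaw": 1},
])

```text
time: 14.92
tool_pos: [0.5576, 0.1796, 0.0643]
tool_rot: [0.0, 0.991, 0.137, -0.0]
contact_force: [-0.4, -0.2, 0.2]
gripper_width: -0.004
grasp_force: 0.0
```

Call:
apply_moves([
  {"dx": 0, "dy": 0, "dz": 1, "turn": 0, "jaw": 1},
  {"dx": 0, "dy": 0, "dz": 1, "turn": 0, "jaw": 1},
])

```text
time: 15.08
tool_pos: [0.5578, 0.1796, 0.0636]
tool_rot: [0.0, 0.991, 0.137, -0.0]
contact_force: [-0.5, -0.5, -0.1]
gripper_width: 0.0
grasp_force: 0.0
```

Call:
apply_moves([
  {"dx": 0, "dy": 0, "dz": 1, "turn": 0, "jaw": 1},
  {"dx": 0, "dy": 0, "dz": 2, "turn": 0, "jaw": 1},
  {"dx": 0, "dy": 0, "dz": 2, "turn": 0, "jaw": 1},
])

```text
time: 15.33
tool_pos: [0.5582, 0.1796, 0.0622]
tool_rot: [0.0, 0.991, 0.137, 0.0]
contact_force: [-0.9, -1.2, 2.5]
gripper_width: 0.001
grasp_force: 1.2
```

Call:
apply_moves([
  {"dx": 0, "dy": 0, "dz": 1, "turn": 0, "jaw": 1},
  {"dx": 0, "dy": 0, "dz": 1, "turn": 0, "jaw": 1},
])

```text
time: 15.5
tool_pos: [0.5583, 0.1795, 0.062]
tool_rot: [0.0, 0.991, 0.137, 0.0]
contact_force: [-3.2, -2.5, 8.0]
gripper_width: -0.001
grasp_force: 3.7
```

Contact comes at ring-top height 44 mm, which is floor plus thickness, so the ring lies flat. I'll drag it clear of the wall, then lift and go above the pocket.

Call:
apply_moves([
  {"dx": 0, "dy": -4, "dz": 0, "turn": 0, "jaw": 1},
  {"dx": 0, "dy": -9, "dz": 0, "turn": 0, "jaw": 1},
  {"dx": 0, "dy": -14, "dz": 0, "turn": 0, "jaw": 1},
  {"dx": 0, "dy": -18, "dz": 0, "turn": 0, "jaw": 1},
])

```text
time: 15.83
tool_pos: [0.554, 0.197, 0.0619]
tool_rot: [0.001, 0.99, 0.138, 0.001]
contact_force: [1.1, -3.9, 6.5]
gripper_width: -0.001
grasp_force: 2.9
```

Call:
apply_moves([
  {"dx": 0, "dy": 0, "dz": -15, "turn": 0, "jaw": 1},
  {"dx": 0, "dy": 10, "dz": -35, "turn": 0, "jaw": 1},
  {"dx": 0, "dy": 45, "dz": -45, "turn": 0, "jaw": 1},
  {"dx": 0, "dy": 85, "dz": -45, "turn": 0, "jaw": 1},
  {"dx": 0, "dy": 115, "dz": -45, "turn": 0, "jaw": 1},
])

```text
time: 16.25
tool_pos: [0.5848, 0.0853, 0.1064]
tool_rot: [-0.0, 0.99, 0.138, 0.001]
contact_force: [-0.2, -0.4, -0.2]
gripper_width: -0.001
grasp_force: 0.0
```

Call:
apply_moves([
  {"dx": 0, "dy": 0, "dz": 0, "turn": 0, "jaw": 1},
  {"dx": 0, "dy": 0, "dz": 0, "turn": 0, "jaw": 1},
  {"dx": 0, "dy": 0, "dz": 0, "turn": 0, "jaw": 1},
])

```text
time: 16.5
tool_pos: [0.5835, 0.087, 0.1048]
tool_rot: [-0.001, 0.991, 0.137, -0.001]
contact_force: [-0.6, -0.2, -0.4]
gripper_width: -0.002
grasp_force: 0.0
```

```bash
python3 flat.py
```

```text
top 0.76 [195.1, 250.6, 241.9, 276.9] [  4.2 135.6]
side 0.6 [277.1, 205.7, 306.9, 230.5] [ -6.  118.1]
0 [  0.2 127.6  25.5] 1.041
0 [-1.000e-01  1.272e+02  2.610e+01] 1.041
0.15 [ -1.9 126.2  29.6] 0.95
0.15 [ -1.8 126.4  28.9] 0.948
0.3 [ -0.5 123.7  30.9] 1.007
0.3 [ -1.8 123.6  30.8] 1.006
flat28 [ -0.8 126.1] 1.0428557395935059
[  0.7   -0.14 105.26  -0.  ]
```

The ring has moved inward, to y≈127. Next, push the empty pad down.

Call:
apply_moves([
  {"dx": 0, "dy": 0, "dz": 20, "turn": 0, "jaw": 1},
  {"dx": 0, "dy": 0, "dz": 34, "turn": 0, "jaw": 1},
  {"dx": 0, "dy": 0, "dz": 40, "turn": 0, "jaw": 1},
  {"dx": 0, "dy": 0, "dz": 44, "turn": 0, "jaw": 1},
  {"dx": 0, "dy": 0, "dz": 48, "turn": 0, "jaw": 1},
])

```text
time: 17.12
tool_pos: [0.5832, 0.0868, 0.0574]
tool_rot: [-0.0, 0.99, 0.138, -0.002]
contact_force: [-5.2, 1.1, 7.9]
gripper_width: 0.005
grasp_force: 3.5
```

Call:
apply_moves([
  {"dx": 0, "dy": 0, "dz": 4, "turn": 0, "jaw": 1},
  {"dx": 0, "dy": 0, "dz": 8, "turn": 0, "jaw": 1},
  {"dx": 0, "dy": 0, "dz": 11, "turn": 0, "jaw": 1},
])

```text
time: 17.37
tool_pos: [0.5836, 0.0868, 0.0473]
tool_rot: [-0.0, 0.99, 0.138, -0.001]
contact_force: [-5.3, -0.5, 6.9]
gripper_width: 0.002
grasp_force: 3.5
```

Call:
apply_moves([
  {"dx": 0, "dy": 0, "dz": 1, "turn": 0, "jaw": 1},
  {"dx": 0, "dy": 0, "dz": 2, "turn": 0, "jaw": 1},
  {"dx": 0, "dy": 0, "dz": 2, "turn": 0, "jaw": 1},
])

```text
time: 17.62
tool_pos: [0.5839, 0.0867, 0.0452]
tool_rot: [-0.0, 0.99, 0.138, -0.001]
contact_force: [-1.2, 0.0, 2.5]
gripper_width: 0.001
grasp_force: 0.9
```

Call:
apply_moves([
  {"dx": 0, "dy": 0, "dz": 1, "turn": 0, "jaw": 1},
  {"dx": 0, "dy": 0, "dz": 2, "turn": 0, "jaw": 1},
  {"dx": 0, "dy": 0, "dz": 2, "turn": 0, "jaw": 1},
])

```text
time: 17.87
tool_pos: [0.5842, 0.0867, 0.044]
tool_rot: [-0.0, 0.99, 0.138, -0.001]
contact_force: [-6.2, 0.6, 8.5]
gripper_width: 0.002
grasp_force: 4.4
```

Call:
apply_moves([
  {"dx": 0, "dy": 0, "dz": 1, "turn": 0, "jaw": 1},
  {"dx": 0, "dy": 0, "dz": 1, "turn": 0, "jaw": 1},
])

```text
time: 18.03
tool_pos: [0.5843, 0.0867, 0.044]
tool_rot: [-0.0, 0.99, 0.138, -0.001]
contact_force: [-8.6, -0.5, 14.8]
gripper_width: 0.0
grasp_force: 7.2
```

Call:
apply_moves([
  {"dx": 0, "dy": 0, "dz": 1, "turn": 0, "jaw": 1},
  {"dx": 0, "dy": 0, "dz": 1, "turn": 0, "jaw": 1},
])

```text
time: 18.2
tool_pos: [0.5843, 0.0867, 0.0439]
tool_rot: [-0.0, 0.99, 0.138, -0.001]
contact_force: [-12.1, 0.4, 19.1]
gripper_width: -0.001
grasp_force: 9.9
```

Call:
apply_moves([
  {"dx": 0, "dy": 0, "dz": 1, "turn": 0, "jaw": 1},
  {"dx": 0, "dy": 0, "dz": 1, "turn": 0, "jaw": 1},
])

```text
time: 18.37
tool_pos: [0.5844, 0.0867, 0.0439]
tool_rot: [-0.0, 0.99, 0.138, -0.001]
contact_force: [-14.7, -0.0, 25.2]
gripper_width: -0.001
grasp_force: 12.6
```

The pad is at its hard stop, with the tips at about 25 mm. I'll retreat and go above the knob.

Call:
apply_moves([
  {"dx": 0, "dy": 0, "dz": -25, "turn": 0, "jaw": 1},
  {"dx": 0, "dy": 0, "dz": -60, "turn": 0, "jaw": 1},
  {"dx": 0, "dy": 0, "dz": -91, "turn": 0, "jaw": 1},
  {"dx": 0, "dy": 0, "dz": -91, "turn": 0, "jaw": 0.6},
  {"dx": 0, "dy": 0, "dz": -91, "turn": 0, "jaw": 0.6},
])

```text
time: 18.78
tool_pos: [0.5865, 0.0864, 0.134]
tool_rot: [0.0, 0.99, 0.138, 0.003]
contact_force: [0.2, 0.5, -0.5]
gripper_width: 0.271
grasp_force: 0.0
```

```bash
python3 -c "
from plan import *
f=grab_frame('top')
for r in spotter.outline_of(f,'keeper_knob')[:2]:
    m=r['region'];g=m&(f['pixels'].max(2)<45);u=np.argwhere(g)
    print(r['conf'],r['extent'],len(u),todie(back(f,np.median(u,0)[::-1],.085)) if len(u) else '')
f=grab_frame('side')
for r in spotter.outline_of(f,'keeper_knob')[:2]:
    m=r['region'];g=m&(f['pixels'].max(2)<45);u=np.argwhere(g)
    print(r['conf'],r['extent'],len(u),todie(back(f,np.median(u,0)[::-1],.077)) if len(u) else '')
plan([[-73,112,130,1.68]],0,step=38)"
```

```text
0.86 [258.8, 208.3, 304.5, 253.3] 99 [-71.6 114.9]
now [-2.01000e-01 -1.21000e+00  1.28694e+02 -3.00000e-03] F [-0.3  0.   1.2]
[(-5, -8, 0, np.float64(-0.11)), (-10, -15, 0, np.float64(-0.22)), (-15, -23, 0, np.float64(-0.34)), (-20, -30, 0, np.float64(-0.45)), (-24, -38, 0, np.float64(-0.56))]
[(-1, -9, -1, np.float64(-0.11)), (-1, -18, -1, np.float64(-0.23)), (-1, -27, -1, np.float64(-0.34)), (-1, -36, -1, np.float64(-0.45)), (-1, -45, -1, np.float64(-0.56))]
[(4, -8, 0, np.float64(-0.11)), (9, -15, 0, np.float64(-0.23)), (14, -23, 0, np.float64(-0.34)), (18, -31, 0, np.float64(-0.45)), (23, -38, 0, np.float64(-0.56))]
```

Call:
apply_moves([
  {"dx": -5, "dy": -8, "dz": 0, "turn": -0.11, "jaw": 0.6},
  {"dx": -10, "dy": -15, "dz": 0, "turn": -0.22, "jaw": 0.6},
  {"dx": -15, "dy": -23, "dz": 0, "turn": -0.34, "jaw": 0.6},
  {"dx": -20, "dy": -30, "dz": 0, "turn": -0.45, "jaw": 0.6},
  {"dx": -24, "dy": -38, "dz": 0, "turn": -0.56, "jaw": 0.6},
])

```text
time: 19.4
tool_pos: [0.5494, 0.1164, 0.1287]
tool_rot: [-0.001, 0.913, 0.408, -0.002]
contact_force: [-0.4, 0.2, -0.6]
gripper_width: 0.401
grasp_force: 0.0
```

Call:
apply_moves([
  {"dx": -1, "dy": -9, "dz": -1, "turn": -0.11, "jaw": 0.6},
  {"dx": -1, "dy": -18, "dz": -1, "turn": -0.23, "jaw": 0.6},
  {"dx": -1, "dy": -27, "dz": -1, "turn": -0.34, "jaw": 0.6},
  {"dx": -1, "dy": -36, "dz": -1, "turn": -0.45, "jaw": 0.6},
  {"dx": -1, "dy": -45, "dz": -1, "turn": -0.56, "jaw": 0.6},
])

```text
time: 19.82
tool_pos: [0.5154, 0.1459, 0.1298]
tool_rot: [-0.001, 0.764, 0.645, -0.001]
contact_force: [-0.2, 0.4, 0.2]
gripper_width: 0.4
grasp_force: 0.0
```

Call:
apply_moves([
  {"dx": 4, "dy": -8, "dz": 0, "turn": -0.11, "jaw": 0.6},
  {"dx": 9, "dy": -15, "dz": 0, "turn": -0.23, "jaw": 0.6},
  {"dx": 14, "dy": -23, "dz": 0, "turn": -0.34, "jaw": 0.6},
  {"dx": 18, "dy": -31, "dz": 0, "turn": -0.45, "jaw": 0.6},
  {"dx": 23, "dy": -38, "dz": 0, "turn": -0.56, "jaw": 0.6},
])

```text
time: 20.23
tool_pos: [0.4819, 0.1751, 0.1298]
tool_rot: [-0.001, 0.557, 0.831, -0.001]
contact_force: [1.0, -0.0, 1.0]
gripper_width: 0.397
grasp_force: 0.0
```

Call:
apply_moves([
  {"dx": 0, "dy": 0, "dz": 0, "turn": 0, "jaw": 0.6},
  {"dx": 0, "dy": 0, "dz": 0, "turn": 0, "jaw": 0.6},
  {"dx": 0, "dy": 0, "dz": 0, "turn": 0, "jaw": 0.6},
])

```text
time: 20.48
tool_pos: [0.4832, 0.1748, 0.1309]
tool_rot: [-0.0, 0.56, 0.829, -0.0]
contact_force: [1.2, 0.5, -0.5]
gripper_width: 0.396
grasp_force: 0.0
```

```bash
python3 -c "
from plan import *
plan([[-73,112,100,1.68],[-73,112,87,1.68]],0,step=15)
f=grab_frame('wrist')
for r in spotter.outline_of(f,'keeper_knob')[:2]:
    m=r['region'];g=m&(f['pixels'].max(2)<60);u=np.argwhere(g)
    if len(u): print(r['conf'],r['extent'],np.median(u,0)[::-1],u.min(0)[::-1],u.max(0)[::-1])"
```

```text
now [-71.904 111.363 130.904   1.674] F [ 1.2  0.5 -0.5]
[(0, 0, 10, np.float64(-0.0)), (0, -1, 21, np.float64(-0.0)), (1, -1, 31, np.float64(-0.01)), (1, -1, 44, np.float64(-0.01))]
0.82 [309.3, 246.5, 337.2, 415.8] [325. 278.] [312 249] [339 415]
0.53 [282.9, 249.4, 512.3, 452.6] [323. 284.] [279 249] [500 449]
```

The knob is at column 325, on the gripper's centre line. I'll lower, narrow the jaws and plan the arc back.

Call:
apply_moves([
  {"dx": 0, "dy": 0, "dz": 14, "turn": 0, "jaw": 0.6},
  {"dx": 0, "dy": -1, "dz": 28, "turn": 0, "jaw": 0.6},
  {"dx": 0, "dy": -1, "dz": 44, "turn": 0, "jaw": 0.6},
  {"dx": 0, "dy": -1, "dz": 44, "turn": 0, "jaw": 0.74},
  {"dx": 0, "dy": -1, "dz": 44, "turn": 0, "jaw": 0.74},
])

```text
time: 21.0
tool_pos: [0.4818, 0.1743, 0.0868]
tool_rot: [-0.001, 0.559, 0.829, -0.001]
contact_force: [-0.3, 0.1, 0.8]
gripper_width: 0.259
grasp_force: 0.0
```

```bash
python3 -c "
from plan import *
import math
w=[[-60+112*math.cos(k),1.5+112*math.sin(k),87,k] for k in np.arange(1.6,.05,-.1)]
print(state()['gripper_width'])
plan(w,0,step=20)"
```

```text
0.2588352397035377
now [-73.355 111.268  86.794   1.676] F [-0.3  0.1  0.8]
[(1, 10, 0, np.float64(0.08)), (0, 21, 0, np.float64(0.18)), (-3, 32, 0, np.float64(0.28)), (-6, 43, 0, np.float64(0.38)), (-11, 53, 0, np.float64(0.48))]
[(0, 11, 0, np.float64(0.1)), (-2, 22, 0, np.float64(0.2)), (-5, 33, 0, np.float64(0.3)), (-9, 44, 0, np.float64(0.4)), (-13, 54, 0, np.float64(0.5))]
[(-1, 11, 0, np.float64(0.1)), (-3, 22, 0, np.float64(0.2)), (-5, 33, 0, np.float64(0.3)), (-9, 44, 0, np.float64(0.4)), (-14, 54, 0, np.float64(0.5))]
[(-1, 11, 0, np.float64(0.1))]
```

Call:
apply_moves([
  {"dx": 1, "dy": 10, "dz": 0, "turn": 0.08, "jaw": 0.74},
  {"dx": 0, "dy": 21, "dz": 0, "turn": 0.18, "jaw": 0.74},
  {"dx": -3, "dy": 32, "dz": 0, "turn": 0.28, "jaw": 0.74},
  {"dx": -6, "dy": 43, "dz": 0, "turn": 0.38, "jaw": 0.74},
  {"dx": -11, "dy": 53, "dz": 0, "turn": 0.48, "jaw": 0.74},
])

```text
time: 21.42
tool_pos: [0.5368, 0.1847, 0.089]
tool_rot: [0.0, 0.742, 0.671, 0.001]
contact_force: [-0.4, 0.2, -0.9]
gripper_width: 0.263
grasp_force: 0.5
```

Call:
apply_moves([
  {"dx": 0, "dy": 11, "dz": 0, "turn": 0.1, "jaw": 0.74},
  {"dx": -2, "dy": 22, "dz": 0, "turn": 0.2, "jaw": 0.74},
  {"dx": -5, "dy": 33, "dz": 0, "turn": 0.3, "jaw": 0.74},
  {"dx": -9, "dy": 44, "dz": 0, "turn": 0.4, "jaw": 0.74},
  {"dx": -13, "dy": 54, "dz": 0, "turn": 0.5, "jaw": 0.74},
])

```text
time: 21.83
tool_pos: [0.5894, 0.1662, 0.0891]
tool_rot: [0.0, 0.885, 0.466, 0.001]
contact_force: [-1.6, 0.3, 0.6]
gripper_width: 0.257
grasp_force: 0.4
```

Call:
apply_moves([
  {"dx": -1, "dy": 11, "dz": 0, "turn": 0.1, "jaw": 0.74},
  {"dx": -3, "dy": 22, "dz": 0, "turn": 0.2, "jaw": 0.74},
  {"dx": -5, "dy": 33, "dz": 0, "turn": 0.3, "jaw": 0.74},
  {"dx": -9, "dy": 44, "dz": 0, "turn": 0.4, "jaw": 0.74},
  {"dx": -14, "dy": 54, "dz": 0, "turn": 0.5, "jaw": 0.74},
])

```text
time: 22.25
tool_pos: [0.6264, 0.1243, 0.0892]
tool_rot: [-0.0, 0.972, 0.233, 0.001]
contact_force: [0.2, -0.3, 0.0]
gripper_width: 0.261
grasp_force: 0.5
```

Call:
apply_moves([
  {"dx": -1, "dy": 7, "dz": 0, "turn": 0.1, "jaw": 0.74},
  {"dx": -1, "dy": 11, "dz": 0, "turn": 0.15, "jaw": 0.74},
  {"dx": -1, "dy": 11, "dz": 0, "turn": 0.18, "jaw": 0.74},
])

```text
time: 22.5
tool_pos: [0.6306, 0.1133, 0.0893]
tool_rot: [0.0, 0.989, 0.145, 0.001]
contact_force: [0.3, 1.3, 0.2]
gripper_width: 0.258
grasp_force: 0.0
```

```bash
python3 -c "
from plan import *
plan([[52,-2,87,0]],0)
f=grab_frame('top')
for r in spotter.outline_of(f,'keeper')[:2]: print(r['conf'],r['extent'])"
```

```text
now [5.2888e+01 1.1688e+01 8.9328e+01 1.3000e-02] F [0.3 1.3 0.2]
[(-1, 14, 2, np.float64(0.01))]
0.62 [267.1, 221.1, 283.3, 231.8]
```

Now push towards the stop in small steps.

Call:
apply_moves([
  {"dx": 0, "dy": 4, "dz": 0, "turn": 0, "jaw": 0.74},
  {"dx": 0, "dy": 8, "dz": 0, "turn": 0.01, "jaw": 0.74},
  {"dx": 0, "dy": 8, "dz": 0, "turn": 0.01, "jaw": 0.74},
])

```text
time: 22.85
tool_pos: [0.6321, 0.106, 0.0883]
tool_rot: [0.0, 0.99, 0.142, 0.001]
contact_force: [-0.4, 0.4, 0.1]
gripper_width: 0.262
grasp_force: 0.0
```

Call:
apply_moves([
  {"dx": 0, "dy": 2, "dz": 0, "turn": 0, "jaw": 0.74},
  {"dx": 0, "dy": 2, "dz": 0, "turn": 0, "jaw": 0.74},
])

```text
time: 23.02
tool_pos: [0.6322, 0.1044, 0.0878]
tool_rot: [0.0, 0.99, 0.142, 0.0]
contact_force: [0.2, 0.8, 0.5]
gripper_width: 0.258
grasp_force: 0.0
```

Call:
apply_moves([
  {"dx": 0, "dy": 1, "dz": 0, "turn": 0, "jaw": 0.74},
  {"dx": 0, "dy": 1, "dz": 0, "turn": 0, "jaw": 0.74},
])

```text
time: 23.18
tool_pos: [0.6324, 0.1036, 0.0876]
tool_rot: [0.0, 0.99, 0.142, -0.0]
contact_force: [0.1, 0.5, -0.4]
gripper_width: 0.259
grasp_force: 0.1
```

Call:
apply_moves([
  {"dx": 0, "dy": 1, "dz": 0, "turn": 0, "jaw": 0.74},
  {"dx": 0, "dy": 1, "dz": 0, "turn": 0, "jaw": 0.74},
])

```text
time: 23.35
tool_pos: [0.6327, 0.1027, 0.0876]
tool_rot: [-0.0, 0.99, 0.142, -0.0]
contact_force: [0.3, 0.3, 0.0]
gripper_width: 0.256
grasp_force: 0.2
```

Call:
apply_moves([
  {"dx": 0, "dy": 1, "dz": 0, "turn": 0, "jaw": 0.74},
  {"dx": 0, "dy": 2, "dz": 0, "turn": 0, "jaw": 0.74},
  {"dx": 0, "dy": 2, "dz": 0, "turn": 0, "jaw": 0.74},
])

```text
time: 23.6
tool_pos: [0.6333, 0.1007, 0.0876]
tool_rot: [0.0, 0.99, 0.142, -0.0]
contact_force: [-0.6, 1.1, -0.3]
gripper_width: 0.263
grasp_force: 0.2
```

Call:
apply_moves([
  {"dx": 0, "dy": 1, "dz": 0, "turn": 0, "jaw": 0.74},
  {"dx": 0, "dy": 1, "dz": 0, "turn": 0, "jaw": 0.74},
])

```text
time: 23.77
tool_pos: [0.6336, 0.0997, 0.0877]
tool_rot: [0.0, 0.99, 0.142, -0.0]
contact_force: [-0.5, -0.7, 0.5]
gripper_width: 0.257
grasp_force: 0.2
```

Call:
apply_moves([
  {"dx": 0, "dy": 1, "dz": 0, "turn": 0, "jaw": 0.74},
  {"dx": 0, "dy": 1, "dz": 0, "turn": 0, "jaw": 0.74},
])

```text
time: 23.93
tool_pos: [0.6338, 0.0989, 0.0876]
tool_rot: [-0.0, 0.99, 0.142, -0.0]
contact_force: [-0.5, 1.2, 0.7]
gripper_width: 0.258
grasp_force: 0.4
```

```bash
python3 -c "
from plan import *
print(die()[0],die()[1]['contact_force'])"
```

```text
[ 5.19771837e+01 -3.07391774e+00  8.76401375e+01  6.67764502e-03] [-0.4783604   1.215643    0.73003989]
```

Call:
apply_moves([
  {"dx": 0, "dy": 1, "dz": 0, "turn": 0, "jaw": 0.74},
  {"dx": 0, "dy": 2, "dz": 0, "turn": 0, "jaw": 0.74},
  {"dx": 0, "dy": 2, "dz": 0, "turn": 0, "jaw": 0.74},
])

```text
time: 24.18
tool_pos: [0.6339, 0.0986, 0.0876]
tool_rot: [-0.002, 0.99, 0.142, -0.0]
contact_force: [-1.8, 6.1, 0.6]
gripper_width: 0.258
grasp_force: 3.4
```

Call:
apply_moves([
  {"dx": 0, "dy": 1, "dz": 0, "turn": 0, "jaw": 0.74},
  {"dx": 0, "dy": 1, "dz": 0, "turn": 0, "jaw": 0.74},
])

```text
time: 24.35
tool_pos: [0.6339, 0.0985, 0.0876]
tool_rot: [-0.003, 0.99, 0.142, -0.0]
contact_force: [-2.7, 9.0, 1.8]
gripper_width: 0.26
grasp_force: 4.7
```

```bash
python3 -c "
from plan import *
print(die()[0],die()[1]['contact_force'])
f=grab_frame('wrist')
for t in('keeper_knob','keeper_pivot'):
  for r in spotter.outline_of(f,t)[:1]:
    m=r['region'];u=np.argwhere(m);print(t,r['conf'],r['extent'])
    for row in range(int(r['extent'][1]),int(r['extent'][3]),12):
        c=np.where(m[row])[0]
        if len(c):print(row,c.min(),c.max(),todie(wback(f,((c.min()+c.max())/2,row),.059)))"
```

```text
[ 5.19983381e+01 -3.47406726e+00  8.75798351e+01  6.79507762e-03] [-2.67290869  9.0284724   1.84628365]
keeper_knob 0.75 [297.1, 284.4, 330.2, 413.6]
284 306 329 [59.7  0.3]
296 302 330 [53.7  1. ]
308 302 331 [47.4  0.8]
320 300 332 [41.   1.1]
332 298 332 [34.3  1.6]
344 297 332 [27.3  1.9]
356 303 330 [20.   0.9]
368 304 329 [12.4  1. ]
380 304 329 [4.3 1. ]
392 306 328 [-4.1  0.8]
404 305 329 [-13.1   0.9]
keeper_pivot 0.88 [298.5, 282.3, 332.3, 413.6]
282 306 309 [60.7  4.8]
294 302 331 [54.7  0.8]
306 301 331 [48.5  1. ]
318 299 332 [42.1  1.3]
330 298 332 [35.4  1.6]
342 296 332 [28.5  2.1]
354 302 331 [21.2  0.9]
366 303 330 [13.7  1. ]
378 304 329 [5.7 1. ]
390 305 329 [-2.7  0.8]
402 305 329 [-11.6   0.9]
```

The keeper is at its stop (9 N) and the bar runs straight along the die's x. I'll centre the jaws, open slightly and rise clear.

Call:
apply_moves([
  {"dx": 0, "dy": -4, "dz": 0, "turn": 0, "jaw": 0.68},
  {"dx": 0, "dy": -6, "dz": 0, "turn": 0, "jaw": 0.6},
  {"dx": 0, "dy": -6, "dz": 0, "turn": 0, "jaw": 0.6},
  {"dx": 0, "dy": -6, "dz": -15, "turn": 0, "jaw": 0.6},
  {"dx": 0, "dy": -6, "dz": -35, "turn": 0, "jaw": 0.6},
])

```text
time: 24.92
tool_pos: [0.6313, 0.1013, 0.1212]
tool_rot: [0.0, 0.99, 0.142, -0.002]
contact_force: [0.0, -0.1, 1.0]
gripper_width: 0.404
grasp_force: 0.0
```

Call:
apply_moves([
  {"dx": 0, "dy": 0, "dz": -30, "turn": 0, "jaw": 0.6},
  {"dx": 0, "dy": 0, "dz": -60, "turn": 0, "jaw": 0.6},
  {"dx": 0, "dy": 30, "dz": -80, "turn": 0, "jaw": 0.6},
  {"dx": 0, "dy": 70, "dz": -80, "turn": 0, "jaw": 0.6},
  {"dx": 0, "dy": 110, "dz": -80, "turn": 0, "jaw": 0.6},
])

```text
time: 25.33
tool_pos: [0.6657, -0.0048, 0.2076]
tool_rot: [0.001, 0.99, 0.143, 0.003]
contact_force: [0.3, 0.4, -0.3]
gripper_width: 0.395
grasp_force: 0.0
```

Call:
apply_moves([
  {"dx": 0, "dy": 40, "dz": 0, "turn": 0, "jaw": 0.6},
  {"dx": 0, "dy": 80, "dz": 0, "turn": 0, "jaw": 0.6},
  {"dx": 0, "dy": 80, "dz": 0, "turn": 0, "jaw": 0.6},
  {"dx": 0, "dy": 80, "dz": 0, "turn": 0, "jaw": 0.6},
])

```text
time: 25.67
tool_pos: [0.6869, -0.0832, 0.2038]
tool_rot: [0.0, 0.99, 0.14, 0.0]
contact_force: [-0.4, 0.9, -0.7]
gripper_width: 0.401
grasp_force: 0.0
```

```bash
python3 flat.py; python3 -c "
from plan import *
f=grab_frame('top')
for t,z in(('keeper_knob',.06),('lever_paddle',.05),('spice_jar',.044),('tub',.044),('teaspoon',.044)):
  for r in spotter.outline_of(f,t)[:1]:print(t,r['extent'],back(f,np.argwhere(r['region']).mean(0)[::-1],.044).round(3))"
```

```text
top 0.66 [196.2, 244.7, 241.4, 287.6] [  0.  124.2]
side 0.81 [275.9, 205.9, 305.8, 233.4] [ -6. 118.]
0 [  1.  125.7  26.8] 0.274
0 [  0.8 125.5  27. ] 0.274
0.15 [1.000e-01 1.241e+02 3.050e+01] 0.188
0.15 [  0.  124.7  30. ] 0.191
0.3 [  0.  122.7  31.8] 0.247
0.3 [  0.  122.5  31.9] 0.244
flat28 [1.000e-01 1.255e+02] 0.2752247452735901
[ 5.3400e+01 -1.8878e+02  2.0314e+02  1.0000e-02]
keeper_knob [273.1, 204.6, 302.8, 284.3] [0.579 0.087 0.044]
lever_paddle [299.5, 278.6, 342.3, 301.6] [0.507 0.037 0.044]
spice_jar [232.6, 156.6, 267.6, 197.8] [0.701 0.155 0.044]
tub [278.0, 141.1, 316.9, 186.3] [0.725 0.074 0.044]
teaspoon [259.6, 319.9, 282.6, 394.4] [0.391 0.115 0.044]
```

```bash
python3 -c "
from plan import *
for n in('side','top'):
  f=grab_frame(n)
  r=spotter.outline_of(f,'lever_paddle')[0];print(n,r['conf'],r['extent'],np.argwhere(r['region']).mean(0)[::-1])
  ref=cv2.imread('pics/'+n+'0.png')[:,:,::-1].astype(int)
  for nm,p in(('up',[-87,-70,51]),('down',[-87,-72,17])):
    c,s=np.cos(D[2]),np.sin(D[2]);q=proj(f,[D[0]+(c*p[0]-s*p[1])/1e3,D[1]+(s*p[0]+c*p[1])/1e3,p[2]/1e3])[0]
    u,v=q.round().astype(int);print(nm,u,v,f['pixels'][v-3:v+4,u-3:u+4].mean().round(),ref[v-3:v+4,u-3:u+4].mean().round())
  b=np.argwhere((f['pixels'].max(2)<45)[255:300,270:365]);print(b.mean(0)[::-1]+[270,255],len(b))
  b=np.argwhere((ref.max(2)<45)[255:300,270:365]);print('ref',b.mean(0)[::-1]+[270,255],len(b))
"
```

```text
side 0.75 [284.0, 260.4, 318.1, 287.4] [299.98066298 275.59668508]
up 307 278 19.0 18.0
down 308 292 89.0 82.0
[303.0826087  276.48695652] 230
ref [304.31018519 278.43981481] 216
top 0.7 [300.5, 276.4, 342.1, 304.5] [319.17313433 289.12835821]
up 343 282 27.0 13.0
down 343 283 28.0 13.0
[333.96941896 279.65443425] 327
ref [339.61403509 282.83918129] 342
```

The side view shows the lever back up as at the start, the keeper is back over the pocket, and the jar, tub and spoon haven't moved. I'll hand in.

```bash
python3 -c "
from plant import ticket
print(ticket.job_done())"
```

```text
the job is handed in; nothing more can be done
None
```

I handed the job in with every step done in order, but it probably fails the force rule: while lowering behind the ring I pressed the fingertips on the deck at about 196 N, over the 120 N wrist limit. The ring lies flat in the serving tray, the pad is fully down, the keeper is back at its stop over the pocket, and the jar, tub and spoon have not moved.

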